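# Seal a tub in the hand-wheel lid press

## Task

Put the push-in lid that fits onto the open tub in the lid press's nest and let go, then push the shuttle in by its upright handle until it stops, so that the tub stands under the press foot. Wind the handwheel clockwise by its handle, about a turn and a bit, until you feel the lid go home, down on the rim all round and level; stop there, do not crush it. Then wind the wheel back until the foot is up at the top again, and leave the sealed tub under it and everything else where it stands.

Things in the scene. Friction and masses are not known exactly. Their poses are not given: they have to be found in the camera images.
- press: Bench lid press, green frame, fixed; base 200 x 330 mm, rails under 20 mm high. Origin: on the table under the vertical press axis (spindle, foot, wheel); z up, -x the open front, y along the slide: tub loaded at y = -160 mm, pressed at y = 0. Column x 76 to 124, y +-42 mm; arm over x -26 to 124, y +-33, z 172 to 198 mm.
- shuttle (a joint): Slide of the shuttle along the press's +y, in m: 0 = out at the loading place (as at the start), 0.160 = home against its stop, tub exactly under the foot. It drags with 2 to 3 N and stays where it is left.
- shuttle_handle (a point): Middle of the upright black handle on the arm at the shuttle's front: a round bar of 20 mm diameter, 30 to 82 mm above the table, this point at 60 mm. It stands 150 mm in front (press -x) of the tub's centre. Axes as the press.
- wheel (a joint): Angle of the handwheel in rad: 0 = foot fully up at its stop, growing clockwise seen from above, which lowers the foot by 36 mm a turn; far stop at 9.8. It takes about 3 N at the handle when free, 5 to 8 N while the lid's seal goes in, then turns solid; over 18 N the foot crushes the lid. Starts between 0 and 0.8; stays where it is left.
- wheel_handle (a point): Point on the axis of the black revolving handle upright on the handwheel's rim, 62 mm from the press axis; 22 mm in diameter, 226 to 272 mm above the table, this point at 249 mm. It spins freely on its pin, so a grip can keep its direction while the wheel turns. At wheel angle q it is at press x = -62 cos q, y = 62 sin q (mm).
- wheel_hub (a point): Middle of the handwheel, on the press axis, 215 mm above the table. The dark wheel measures 140 mm over all, the top of its rim is at 223 mm; it turns but stays at this height. The threaded spindle, 18 mm in diameter, stands up through it, to 276 mm when the foot is fully up. Axes turn with the wheel.
- ram: Spindle and bell-shaped steel press foot, which go up and down together. Origin: on the press axis, at table height when the foot is fully up, lower as it goes down. The foot's lip (a ring of 54 mm inner, 80 mm outer diameter) is 128 mm above this origin; its hollow, 32 mm deep, takes in the lid's knob.
- tub: Open grey round tub, 100 mm in diameter, 52 mm tall, mouth 90 mm wide, standing loosely in the 6 mm high nest ring of the shuttle, its base 24 mm above the table. Origin: centre of its underside, z up; rim 52 mm above.
- lid: Black push-in lid that fits, lying plug down on the table: flange 104 mm wide, 5 mm thick; under it a tapered plug with a rubber seal; on top a round knob, 28 mm wide, 26 mm tall. Origin: centre of the plug's underside, z up; flange from 16 to 21 mm, knob top at 47 mm. Loose on the tub its origin is about 42 mm above the tub's; home it is 36 mm above, which takes 25 to 45 N.
- small_lid: Like the lid but smaller (flange 82 mm in diameter, same knob), too small for this tub, not wanted. The two lie side by side, either one on the left.
- bottle: Black bottle with a yellow cap, 66 mm in diameter, 151 mm tall, at the back on the left; bystander. Origin: centre of its underside.
- aerosol: Purple and black spray can with a white cap, 65 mm in diameter, 201 mm tall, behind the lids on the left; bystander. Origin: centre of its underside.
Mind the look-alikes: they are no part of the job. What is shaped like the lid but yellow is not meant.

How it is judged:
By the outcome, as a careful person would: the job done as asked, in the order asked, and still so for the second after the job is handed in, with the robot touching nothing.
It also fails if it takes over 72 s, if anything falls off the work surface, if the arm or the gripper's body presses on something with over 40 N, if the wrist force passes 120 N, or if a joint passes its speed limit or range.

## Robot

A 6-joint arm with a two-finger parallel gripper is mounted at the origin on a cart in front of the work surface, level with it; the furniture and walls round the work are solid. World frame = base frame: x ahead of the robot, y to its left, z up, the work surface at z = 0. Lengths are in m, angles in rad, forces in N, time in s.
With the tool pointing down it reaches from about 0.375 to 0.975 m from the base axis. Payload 3.8 kg.
Tool frame: the origin (TCP) lies between the finger pads; the fingertips stand 17 mm ahead of it and the grasp point (between the pads) lies 2 mm behind it (manip.finger_overhang is the distance from the TCP to the fingertips, in m); z points along the fingers, y is the line along which they close (so a half turn about z gives the same grasp; the last joint's range is limited). The gripper opens to 85 mm and grips with 20 to 120 N. Pads are 22 mm wide; open, the fingers measure 114 mm over their backs; the gripper's body (76 mm by 85 mm) begins 54 mm behind the grasp point. The pads swing forward as they close: fully open they stand 13 mm farther back than shut.
Start: joints at [1.13, 0.264, 1.604, -0, 1.274, -0.037], TCP at [0.265, 0.621, 0.248] pointing down, gripper open.
Joint ranges: [-2.63, 2.63], [-0.94, 2.18], [0.31, 2.57], [-1.31, 4.45], [0, 2.66], [-2.55, 2.55]. Speed limits (rad/s): [2.57, 2.57, 3.14, 3.14, 3.14, 3.14].

## Interface

Orientations are given as a unit quaternion [x, y, z, w].
In Python, from plant import manip gives the robot as it stands. The module is installed in compiled form; this text tells all that it offers.
- The arm moves only by the tool apply_moves, never from a script. Its argument "motion" is a list of rows, each an object of numbers: "dx", "dy", "dz": the shift along the world's x, y, z as a fraction of full scale; "ax", "ay", "az": the turn, a rotation vector about the world's x, y, z as a fraction of full scale. In form: [{"dx": .., "dy": .., "dz": .., "ax": .., "ay": .., "az": ..}, ...]. A call has 1 to 5 rows; each row is the pose to reach, as a shift and turn from the pose commanded when the call began; what a row does not reach only later rows make up. Full scale, the value 1, is 0.5 m for a shift and 0.5 rad for a turn. A row lasts 1/8 s, in which the tool goes at most 62.5 mm and 10.7 degrees, less where a joint would pass 70% of its speed; a pose out of reach is approached as far as the arm can. A call with a number of a shift or a turn outside -1 to 1 is refused whole. A call with a gripper value outside its range is refused whole. "jaw" is the opening, from 0 (shut) to 1 (fully open), set as the call begins (left out, the last holds). The fingers move at their own pace and stop on an object; "squeeze" is the grip in N (left out, the last holds). Time passes only in rows, so rows that repeat a pose let the fingers close. It gives the time, the measured TCP pose, the force, the opening and the grip force at its end, in the units of the state.
- manip.read_state(): the state, without advancing time (a new reading comes with each control period).
- manip.capture(name): name is "scene" or "side" or "wrist"; returns a dict with "color" (400x640x3 uint8, red, green, blue), "intrinsics" (3x3 intrinsics, pixels), "R" (3x3) and "t" (3): a world point X has camera coordinates R X + t. Camera axes: x right, y down, z forward; pixel columns grow to the right and rows downward; lengths in m; the calibration is good to about 2 mm. A picture is of the moment at which its call begins. There is no depth.
- manip.hand_in(): hands the job in; it is judged then, once.
Trained networks look in a picture, given as the dict that the camera call returned (one of the last four; its "shot" number tells which), for a name from the list of things; names that differ only in an ending like _2 or _b are one class to them, and where a whole thing is asked for, a point or a joint stands for the part that bears it (a point fixed in the world has none). Each returns a list of dicts, best first, with "conf" (0 to 1); they miss things now and then, are a little off and sometimes report something else, mostly with a low value. They report only what shows in the picture. A call takes as long as a camera call. They do not tell look-alikes from the thing itself.
- manip.find_in(picture, thing): "position" ([column, row] in pixels, amid what is visible of it).
- manip.place_of(picture, thing): "position" ([column, row] in pixels: a listed point, or the origin of a listed thing).
The state is a dict: "time_s": time; "joint_pos": joint angles; "qvel": joint speeds; "joint_efforts": joint torques, N m; "ee_pos": TCP position; "tcp_rot": TCP orientation; "force": force on the tool from outside, world axes, zero at the start; "ft_torque": the same for the moment, N m; "finger_gap": opening from 0.0 (shut) to 1.0 (fully open); "gripper_force": force on a finger pad.
Only numpy, scipy, OpenCV 4.12 (cv2) and the standard library are available. Lean on these libraries where they do the work, as an engineer would, in place of code of your own. Each camera call takes 0.05 s, during which the arm holds its last target. There are 200 camera calls.

## Working session

There is one attempt and no reset: what is moved stays moved. The work goes in short steps, Python scripts to look and compute and a tool call to move; the robot and the scene stay as the last step left them, time stands still between calls to the robot, and variables do not carry over. Pictures are saved under pics/ and viewed, at most 13 in all, crops included, and the job is handed in when it is done.

Besides the shell and the picture viewer there is one more tool, called after "Request:" as name([rows], argument=value, ...), one row to a line, values as JSON. apply_moves: Moves the arm, as the interface text tells. Its arguments: {"type":"object","properties":{"motion":{"type":"array"},"jaw":{"type":"number"},"squeeze":{"type":"number"}},"required":["motion"]}

```bash
mkdir -p pics
cat > h.py <<'E'
import numpy as np, cv2
from plant import manip
def ray(p,c):
    K=np.array(c["intrinsics"]);R=np.array(c["R"]);t=np.array(c["t"])
    d=R.T@np.linalg.inv(K)@np.array([p[0],p[1],1.]);return -R.T@t,d/np.linalg.norm(d)
def atz(p,c,z):
    o,d=ray(p,c);return o+d*(z-o[2])/d[2]
def proj(X,c):
    v=np.array(c["intrinsics"])@(np.array(c["R"])@np.array(X)+np.array(c["t"]));return v[:2]/v[2]
def tri(l):
    A=0;b=0
    for p,c in l:
        o,d=ray(p,c);M=np.eye(3)-np.outer(d,d);A=A+M;b=b+M@o
    return np.linalg.solve(A,b)
E
python3 - <<'E'
from h import *
np.set_printoptions(precision=4,suppress=True)
s=manip.read_state();print(s["time_s"],s["ee_pos"],s["tcp_rot"],manip.finger_overhang)
C={n:manip.capture(n) for n in("scene","side","wrist")}
for n in C: cv2.imwrite(f"pics/{n}0.png",C[n]["color"][:,:,::-1])
for th in "press shuttle_handle wheel_handle wheel_hub tub lid small_lid bottle aerosol".split():
    L=[]
    for n in C:
        r=manip.place_of(C[n],th)
        print(th,n,[(np.round(q["position"],1).tolist(),round(q["conf"],2)) for q in r[:3]])
        if r and n!="wrist":L.append((r[0]["position"],C[n]))
    if len(L)==2:print("   ",tri(L))
E
```

```text
0.0 [0.2649 0.6201 0.247 ] [ 0.2005  0.9797 -0.0011 -0.0003] 0.017
press scene [([376.0, 254.1], 0.81)]
press side [([361.2, 258.6], 0.8)]
press wrist []
    [ 0.5826 -0.1889  0.0084]
shuttle_handle scene [([387.8, 311.1], 0.66)]
shuttle_handle side [([331.9, 286.1], 0.93)]
shuttle_handle wrist []
    [ 0.4271 -0.3403  0.0713]
wheel_handle scene [([366.5, 210.4], 0.65)]
wheel_handle side [([341.4, 194.5], 0.66), ([365.5, 200.8], 0.44)]
wheel_handle wrist []
    [ 0.5271 -0.159   0.2414]
wheel_hub scene [([388.6, 207.7], 0.78)]
wheel_hub side [([366.0, 201.9], 0.78)]
wheel_hub wrist []
    [ 0.5955 -0.1841  0.2157]
tub scene [([419.3, 284.6], 0.75), ([388.1, 309.8], 0.4)]
tub side [([380.4, 285.3], 0.95), ([295.0, 216.0], 0.25)]
tub wrist []
    [ 0.5692 -0.3491  0.0378]
lid scene [([296.7, 252.0], 0.69), ([231.7, 158.2], 0.62)]
lid side [([296.6, 235.2], 0.72)]
lid wrist [([26.8, 394.1], 0.7)]
    [ 0.4137 -0.0166  0.0246]
small_lid scene [([276.5, 216.0], 0.61)]
small_lid side [([297.6, 211.6], 0.56)]
small_lid wrist []
    [0.4605 0.1283 0.0281]
bottle scene [([309.3, 178.0], 0.62)]
bottle side [([296.9, 239.1], 0.51)]
bottle wrist []
    [0.5265 0.1021 0.0176]
aerosol scene [([288.8, 183.1], 0.61)]
aerosol side [([323.3, 203.4], 0.68)]
aerosol wrist []
    [ 0.6095  0.2387 -0.0207]
```

View pics/scene0.png

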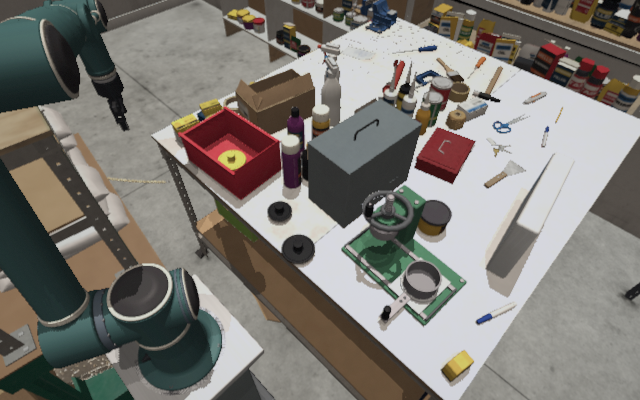

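View pics/side0.png

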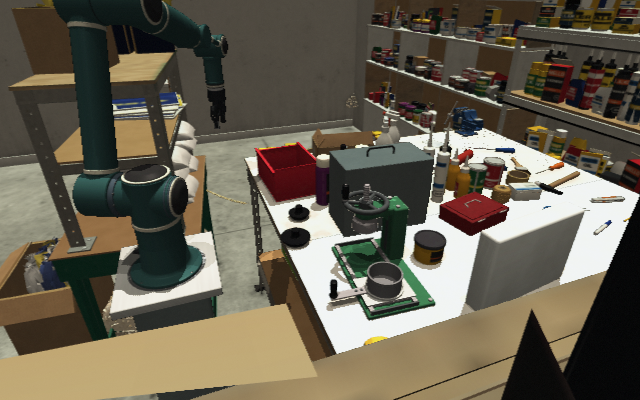

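The large lid is the nearer one at scene (298,249), with the smaller at (279,211). The yellow look-alike sits in the red box. The press is at (390,230), with the tub at (421,280), and a grey toolbox stands close to the wheel's left side.

```bash
cat >> h.py <<'E'
from scipy.optimize import least_squares
def fitpress(obs,p0=(0.585,-0.19,-0.1,0.3),slide=0.,known=None):
    """obs: list (name,pixel,cam,weight)"""
    def pt(n,p):
        x,y,a,q=p
        l={"press":(0,0,0),"wheel_hub":(0,0,.215),"tub":(0,-.16+slide,.024),"shuttle_handle":(-.15,-.16+slide,.06),
           "wheel_handle":(-.062*np.cos(q),.062*np.sin(q),.249)}[n]
        c,s=np.cos(a),np.sin(a);return np.array([x+c*l[0]-s*l[1],y+s*l[0]+c*l[1],l[2]])
    f=lambda p:np.concatenate([w*(proj(pt(n,p),c)-px) for n,px,c,w in obs])
    r=least_squares(f,p0,loss="soft_l1",f_scale=2.)
    for n,px,c,w in obs: print("  res",n,np.round(proj(pt(n,r.x),c)-px,1))
    return r.x
E
python3 - <<'E'
from h import *
np.set_printoptions(precision=4,suppress=True)
C={n:manip.capture(n) for n in("scene","side")}
obs=[]
for th in "press shuttle_handle wheel_handle wheel_hub tub".split():
    for n in C:
        r=manip.place_of(C[n],th)
        if r: obs.append((th,np.array(r[0]["position"]),C[n],1.))
print(fitpress(obs))
for n,w in (("scene",[(298,249),(279,211)]),("side",[(295,238),(298,213)])):
    g=C[n]["color"].max(2); m=(g<75).astype(np.uint8)
    k,lab,st,ce=cv2.connectedComponentsWithStats(m)
    for u,v in w:
        i=lab[v,u]; print(n,(u,v),i,st[i],ce[i], "width mm at z.02", 1e3*np.linalg.norm(atz((st[i][0],ce[i][1]),C[n],.019)-atz((st[i][0]+st[i][2],ce[i][1]),C[n],.019)), atz((st[i][0]+st[i][2]/2,ce[i][1]),C[n],.019))
for p in [(0.41,-.01,.021),(.46,.12,.021)]: print([proj(p,C[n]) for n in C])
# wrist cam in tool frame
c=manip.capture("wrist");s=manip.read_state()
from scipy.spatial.transform import Rotation as Ro
R=np.array(c["R"]);o=-R.T@np.array(c["t"]);T=Ro.from_quat(s["tcp_rot"]).as_matrix()
print("cam in tool",T.T@(o-s["ee_pos"]),"\n",T.T@R.T,c["intrinsics"], "\n",T)
E
```

```text
res press [-0.2  2.1]
  res press [-1.  -2.4]
  res shuttle_handle [-1.3 -0.3]
  res shuttle_handle [0.2 3.5]
  res wheel_handle [-0.   0.3]
  res wheel_handle [ 2.5 -0.9]
  res wheel_hub [-2.2 -0.8]
  res wheel_hub [ 0.8 -1. ]
  res tub [0.4 0.9]
  res tub [1.3 0.5]
[ 0.5915 -0.1837 -0.0538  0.2472]
scene (298, 249) 160 [ 156  141  287  259 7599] [295.5357 281.4772] width mm at z.02 831.6612502630065 [ 0.3439 -0.0937  0.019 ]
scene (279, 211) 174 [268 202  23  20 371] [279.2642 211.3639] width mm at z.02 76.28634362215693 [0.4749 0.1391 0.019 ]
side (295, 238) 259 [ 247  168   89  189 3073] [286.2724 270.9541] width mm at z.02 269.6416653484896 [ 0.3559 -0.1823  0.019 ]
side (298, 213) 294 [289 205  20  17 254] [298.8386 213.378 ] width mm at z.02 76.34352788616081 [0.4756 0.1345 0.019 ]
[array([296.1833, 249.9108]), array([292.919 , 236.5245])]
[array([279.9758, 216.7777]), array([296.1367, 215.5075])]
cam in tool [ 0.0733 -0.0003 -0.1256] 
 [[ 0.     -0.9572 -0.2893]
 [ 1.      0.0005 -0.0015]
 [ 0.0016 -0.2893  0.9572]] [[278.7672   0.     318.6528]
 [  0.     278.7672 204.4218]
 [  0.       0.       1.    ]] 
 [[-0.9196  0.3929  0.    ]
 [ 0.3929  0.9196 -0.    ]
 [-0.      0.     -1.    ]]
```

Request:
apply_moves([
  {"dx": 0.03, "dy": -0.12, "dz": 0, "az": 0.08},
  {"dx": 0.06, "dy": -0.24, "dz": 0, "az": 0.16},
  {"dx": 0.09, "dy": -0.36, "dz": 0, "az": 0.24},
  {"dx": 0.12, "dy": -0.48, "dz": 0, "az": 0.32},
  {"dx": 0.14, "dy": -0.6, "dz": 0, "az": 0.4},
])

```text
validation failed for argument at $.mo...
```

Request:
apply_moves([
  {"dx": 0.03, "dy": -0.12, "dz": 0, "az": 0.08},
  {"dx": 0.06, "dy": -0.24, "dz": 0, "az": 0.16},
  {"dx": 0.09, "dy": -0.36, "dz": -0.02, "az": 0.24},
  {"dx": 0.12, "dy": -0.48, "dz": -0.04, "az": 0.32},
  {"dx": 0.14, "dy": -0.62, "dz": -0.06, "az": 0.4},
])

```text
validation failed for argument at $.mo...
```

Request:
apply_moves([
  {"dx": 0, "dy": 0, "dz": 0},
  {"dx": 0, "dy": 0, "dz": 0},
  {"dx": 0, "dy": 0, "dz": 0},
])

```text
validation failed for argument at $.mo...
```

Run:
```python
from h import *
np.set_printoptions(precision=4,suppress=True)
s=manip.read_state();print(s["ee_pos"],s["tcp_rot"],s["joint_pos"])
c=manip.capture("wrist");cv2.imwrite("pics/w1.png",c["color"][:,:,::-1])
for th in ("lid","small_lid"):print(th,manip.place_of(c,th))
m=(c["color"].max(2)<80).astype(np.uint8)
k,lab,st,ce=cv2.connectedComponentsWithStats(m)
for i in range(1,k):
    if st[i][4]>800:
        print(i,st[i],ce[i],[atz((st[i][0]+dx,st[i][1]+dy),c,.02)[:2] for dx,dy in((0,st[i][3]/2),(st[i][2],st[i][3]/2),(st[i][2]/2,0),(st[i][2]/2,st[i][3]))])
# toolbox in scene pixel
q=manip.capture("scene")
for p in [(345,221),(312,207),(418,170),(289,185),(309,178)]: print(p,atz(p,q,0))
```

```text
[0.2652 0.6207 0.2483] [ 0.2005  0.9797 -0.      0.    ] [ 1.1301  0.2639  1.604  -0.      1.2737 -0.0369]
lid [{'position': [27.3, 393.7], 'conf': 0.79}]
small_lid []
1 [    0     0   578   218 15839] [101.4917 137.1183] [array([0.035 , 0.3011]), array([0.308, 0.94 ]), array([0.07  , 0.6682]), array([0.2977, 0.5625])]
3 [    0   141   640   259 60851] [294.343  331.5579] [array([0.2077, 0.1484]), array([0.5661, 0.9894]), array([0.2209, 0.6406]), array([0.6129, 0.4737])]
15 [ 243  189   87   36 1046] [285.5669 204.9713] [array([0.2596, 0.5127]), array([0.305 , 0.6192]), array([0.26  , 0.5764]), array([0.3055, 0.5551])]
72 [   0  234   41   60 1418] [ 13.9055 263.4422] [array([0.1995, 0.1557]), array([0.2224, 0.2094]), array([0.1742, 0.2137]), array([0.2503, 0.1491])]
(345, 221) [ 0.6105 -0.0328  0.    ]
(312, 207) [0.5749 0.0867 0.    ]
(418, 170) [ 0.9776 -0.0673  0.    ]
(289, 185) [0.5877 0.2161 0.    ]
(309, 178) [0.6624 0.1898 0.    ]
```

View pics/w1.png

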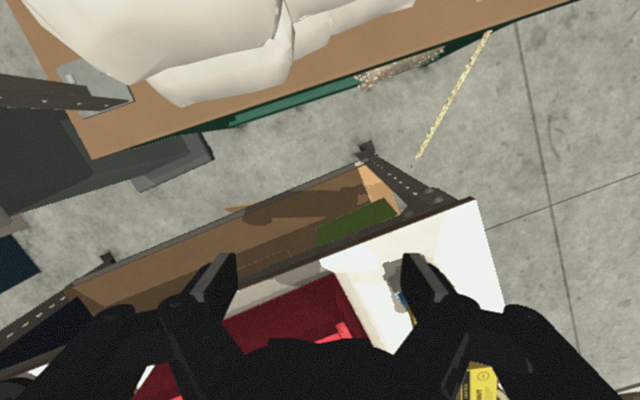

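Wrist view: only the red box and table edge, because the moves were refused and the arm hasn't moved. I'll try again with all six keys in every row.

Request:
apply_moves([
  {"dx": 0.03, "dy": -0.12, "dz": 0.0, "ax": 0.0, "ay": 0.0, "az": 0.08},
  {"dx": 0.06, "dy": -0.24, "dz": 0.0, "ax": 0.0, "ay": 0.0, "az": 0.16},
  {"dx": 0.09, "dy": -0.36, "dz": 0.0, "ax": 0.0, "ay": 0.0, "az": 0.24},
  {"dx": 0.12, "dy": -0.48, "dz": 0.0, "ax": 0.0, "ay": 0.0, "az": 0.32},
  {"dx": 0.14, "dy": -0.6, "dz": 0.0, "ax": 0.0, "ay": 0.0, "az": 0.4},
])

```text
time_s: 2.98
ee_pos: [0.3356, 0.3189, 0.2486]
tcp_rot: [0.101, 0.995, 0.0, 0.001]
force: [0.8, 0.4, -0.5]
finger_gap: 1.001
gripper_force: 0.0
```

Request:
apply_moves([
  {"dx": 0.03, "dy": -0.12, "dz": 0.0, "ax": 0.0, "ay": 0.0, "az": 0.08},
  {"dx": 0.06, "dy": -0.24, "dz": 0.0, "ax": 0.0, "ay": 0.0, "az": 0.16},
  {"dx": 0.09, "dy": -0.36, "dz": 0.0, "ax": 0.0, "ay": 0.0, "az": 0.24},
  {"dx": 0.12, "dy": -0.48, "dz": 0.0, "ax": 0.0, "ay": 0.0, "az": 0.32},
  {"dx": 0.14, "dy": -0.6, "dz": 0.0, "ax": 0.0, "ay": 0.0, "az": 0.4},
])

```text
time_s: 3.6
ee_pos: [0.4056, 0.0187, 0.2489]
tcp_rot: [0.001, 1.0, 0.0, 0.001]
force: [0.2, 0.9, -0.8]
finger_gap: 0.998
gripper_force: 0.0
```

Request:
apply_moves([
  {"dx": 0.0, "dy": 0.0, "dz": 0.0, "ax": 0.0, "ay": 0.0, "az": 0.0},
  {"dx": 0.0, "dy": 0.0, "dz": 0.0, "ax": 0.0, "ay": 0.0, "az": 0.0},
])

```text
time_s: 3.85
ee_pos: [0.4051, 0.0207, 0.2484]
tcp_rot: [0.003, 1.0, 0.0, 0.0]
force: [-0.9, -0.1, 0.6]
finger_gap: 0.997
gripper_force: 0.0
```

Run:
```python
from h import *
np.set_printoptions(precision=4,suppress=True)
s=manip.read_state();print(s["ee_pos"],s["tcp_rot"],s["joint_pos"])
c=manip.capture("wrist");cv2.imwrite("pics/w2.png",c["color"][:,:,::-1])
for th in ("lid","small_lid"):
    for r in manip.place_of(c,th):print(th,r["position"],r["conf"],atz(r["position"],c,0.0))
```

```text
[0.4051 0.0207 0.2484] [0.0029 1.     0.0003 0.    ] [-0.0109 -0.2696  2.136   0.0007  1.2752 -1.5762]
lid [300.4, 189.7] 0.96 [ 0.4231 -0.0053  0.    ]
lid [611.3, 249.2] 0.84 [0.5157 0.4499 0.    ]
small_lid [401.6, 228.9] 0.82 [0.4819 0.1389 0.    ]
```

View pics/w2.png

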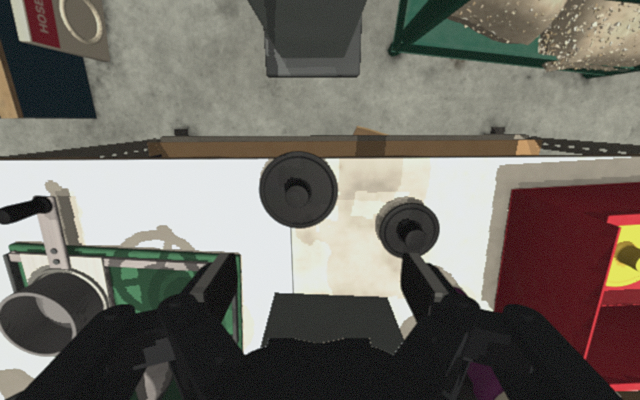

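The large lid is at (298,189) in the wrist view and the small lid at (408,229). The tub (50,310) and shuttle handle (30,210) are on the left. Next I'll refine the lid's position with an ellipse fit.

```bash
cat >> h.py <<'E'
def circ(c,u,v,z,thr=100,win=70):
    """fit circle at height z to the dark blob around pixel (u,v)"""
    m=(c["color"].max(2)<thr).astype(np.uint8); k,lab=cv2.connectedComponents(m)
    b=(lab==lab[v,u]).astype(np.uint8); b=cv2.morphologyEx(b,cv2.MORPH_CLOSE,np.ones((9,9)))
    b=cv2.morphologyEx(b,cv2.MORPH_OPEN,np.ones((9,9)))
    cn=max(cv2.findContours(b,cv2.RETR_EXTERNAL,cv2.CHAIN_APPROX_NONE)[0],key=cv2.contourArea)[:,0]
    P=np.array([atz(p,c,z)[:2] for p in cn])
    r=least_squares(lambda q:np.hypot(*(P-q[:2]).T)-q[2],[*P.mean(0),.05],loss="soft_l1",f_scale=.001)
    return r.x,np.abs(r.fun).mean(),cn.min(0),cn.max(0)
E
python3 - <<'E'
from h import *
np.set_printoptions(precision=4,suppress=True)
c=manip.capture("wrist")
for t in (60,90,110): print(circ(c,280,200,.019,t),circ(c,393,215,.019,t))
E
```

```text
(array([ 0.4204, -0.0104,  0.0479]), np.float64(0.005699486344954594), array([259, 152], dtype=int32), array([328, 226], dtype=int32)) (array([1.2645, 0.0072, 0.6871]), np.float64(0.07691898680256042), array([  9, 204], dtype=int32), array([617, 399], dtype=int32))
(array([ 0.419 , -0.0073,  0.051 ]), np.float64(0.0011115058382549976), array([259, 151], dtype=int32), array([335, 227], dtype=int32)) (array([1.1638, 0.0391, 0.6487]), np.float64(0.09945105124755002), array([  0, 184], dtype=int32), array([639, 399], dtype=int32))
(array([6826.7864,   17.3382, 6826.434 ]), np.float64(0.02022315895424084), array([ 42, 127], dtype=int32), array([516, 227], dtype=int32)) (array([1.1367, 0.025 , 0.6384]), np.float64(0.1014318987473471), array([  0, 183], dtype=int32), array([639, 399], dtype=int32))
```

Request:
apply_moves([
  {"dx": 0.014, "dy": -0.028, "dz": -0.1, "ax": 0.0, "ay": 0.0, "az": 0.0},
  {"dx": 0.027, "dy": -0.054, "dz": -0.2, "ax": 0.0, "ay": 0.0, "az": 0.0},
  {"dx": 0.027, "dy": -0.054, "dz": -0.3, "ax": 0.0, "ay": 0.0, "az": 0.0},
  {"dx": 0.027, "dy": -0.054, "dz": -0.36, "ax": 0.0, "ay": 0.0, "az": 0.0},
  {"dx": 0.027, "dy": -0.054, "dz": -0.41, "ax": 0.0, "ay": 0.0, "az": 0.0},
], jaw=0.8)

```text
time_s: 4.68
ee_pos: [0.4179, -0.0048, 0.0417]
tcp_rot: [0.0, 1.0, 0.0, -0.001]
force: [0.2, -0.4, 0.2]
finger_gap: 0.8
gripper_force: 0.0
```

Request:
apply_moves([
  {"dx": 0.0, "dy": 0.0, "dz": 0.0, "ax": 0.0, "ay": 0.0, "az": 0.0},
  {"dx": 0.0, "dy": 0.0, "dz": 0.0, "ax": 0.0, "ay": 0.0, "az": 0.0},
])

```text
time_s: 4.92
ee_pos: [0.4195, -0.0055, 0.0441]
tcp_rot: [0.001, 1.0, -0.0, 0.001]
force: [-0.3, -0.2, 0.7]
finger_gap: 0.801
gripper_force: 0.0
```

Request:
apply_moves([
  {"dx": 0.0, "dy": 0.0, "dz": 0.0, "ax": 0.0, "ay": 0.0, "az": 0.0},
  {"dx": 0.0, "dy": 0.0, "dz": 0.0, "ax": 0.0, "ay": 0.0, "az": 0.0},
  {"dx": 0.0, "dy": 0.0, "dz": 0.0, "ax": 0.0, "ay": 0.0, "az": 0.0},
  {"dx": 0.0, "dy": 0.0, "dz": 0.0, "ax": 0.0, "ay": 0.0, "az": 0.0},
], jaw=0.0, squeeze=40)

```text
time_s: 5.42
ee_pos: [0.4197, -0.0063, 0.0445]
tcp_rot: [0.002, 1.0, 0.0, 0.001]
force: [-0.8, 1.0, 6.2]
finger_gap: 0.312
gripper_force: 39.4
```

Request:
apply_moves([
  {"dx": 0.0, "dy": 0.0, "dz": 0.05, "ax": 0.0, "ay": 0.0, "az": 0.0},
  {"dx": 0.0, "dy": 0.0, "dz": 0.15, "ax": 0.0, "ay": 0.0, "az": 0.0},
  {"dx": 0.0, "dy": -0.06, "dz": 0.25, "ax": 0.0, "ay": 0.0, "az": 0.0},
  {"dx": 0.0, "dy": -0.16, "dz": 0.34, "ax": 0.0, "ay": 0.0, "az": 0.0},
  {"dx": 0.0, "dy": -0.24, "dz": 0.41, "ax": 0.0, "ay": 0.0, "az": 0.0},
])

```text
time_s: 6.05
ee_pos: [0.4185, -0.1275, 0.2502]
tcp_rot: [0.002, 1.0, -0.0, 0.001]
force: [0.5, -0.5, -2.1]
finger_gap: 0.312
gripper_force: 39.7
```

Request:
apply_moves([
  {"dx": 0.0, "dy": 0.0, "dz": 0.0, "ax": 0.0, "ay": 0.0, "az": 0.0},
  {"dx": 0.0, "dy": 0.0, "dz": 0.0, "ax": 0.0, "ay": 0.0, "az": 0.0},
])

```text
time_s: 6.3
ee_pos: [0.418, -0.1259, 0.2474]
tcp_rot: [0.002, 1.0, 0.001, -0.001]
force: [-0.9, 0.4, -2.0]
finger_gap: 0.307
gripper_force: 39.9
```

Run:
```python
from h import *
np.set_printoptions(precision=4,suppress=True)
s=manip.read_state();print(s["ee_pos"],s["force"],s["finger_gap"],s["joint_pos"])
C={n:manip.capture(n) for n in("wrist","scene","side")}
cv2.imwrite("pics/w3.png",C["wrist"]["color"][:,:,::-1])
obs=[]
for th in "press shuttle_handle wheel_handle wheel_hub tub".split():
    for n in C:
        r=manip.place_of(C[n],th)
        if r and r[0]["conf"]>.4:
            obs.append((th,np.array(r[0]["position"]),C[n],3. if n=="wrist" else 1.)); print(n,th,r[0]["position"],r[0]["conf"])
print(fitpress(obs))
```

```text
[ 0.418  -0.1259  0.2474] [-0.9324  0.4446 -1.9612] 0.3067352341661866 [-0.3502 -0.2006  2.084   0.0006  1.2598 -1.9162]
scene press [376.8, 253.5] 0.8
side press [364.9, 260.3] 0.74
wrist shuttle_handle [138.7, 201.8] 0.7
scene shuttle_handle [387.0, 309.3] 0.8
side shuttle_handle [333.8, 284.9] 0.66
scene wheel_handle [370.0, 207.8] 0.78
side wheel_handle [342.2, 192.4] 0.55
scene wheel_hub [389.6, 210.3] 0.88
side wheel_hub [364.8, 202.2] 0.95
wrist tub [165.8, 292.9] 0.8
scene tub [419.5, 283.6] 0.66
side tub [381.4, 283.3] 0.73
  res press [ 1.9 -1.2]
  res press [-1.3  0.1]
  res shuttle_handle [-0.  -0.9]
  res shuttle_handle [0.1 1.8]
  res shuttle_handle [0.4 2.6]
  res wheel_handle [-0.2  0.7]
  res wheel_handle [ 4.4 -1. ]
  res wheel_hub [-0.6 -0.5]
  res wheel_hub [2.4 0. ]
  res tub [0.4 0.6]
  res tub [1.  0.2]
  res tub [3.1 4.2]
[ 0.5947 -0.1884 -0.0739  0.3422]
```

View pics/w3.png

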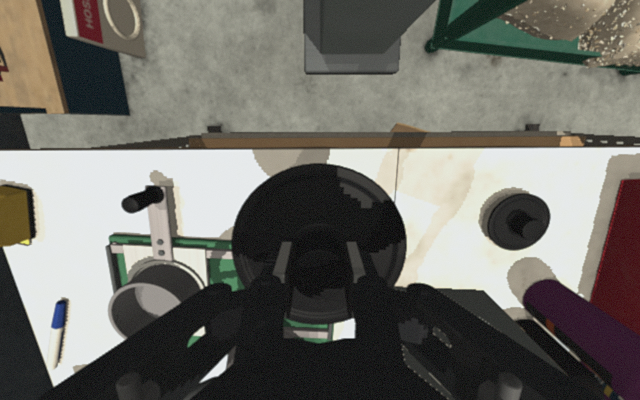

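The lid hangs level in the grip. The tub rim is around (160,300), partly hidden by a finger. I'll overlay the press model on the image to check it.

```bash
cat >> h.py <<'E'
def overlay(c,p,slide,f,crop,lidz=None):
    x,y,a,q=p; cs,sn=np.cos(a),np.sin(a); k=3
    W=lambda l:proj([x+cs*l[0]-sn*l[1],y+sn*l[0]+cs*l[1],l[2]],c)
    u0,v0,u1,v1=crop
    im=cv2.resize(c["color"][v0:v1,u0:u1,::-1],None,fx=k,fy=k,interpolation=cv2.INTER_CUBIC)
    T=lambda l:tuple(int(v) for v in ((W(l)-[u0,v0]+.5)*k))
    t=np.linspace(0,6.2832,60)
    def C(cx,cy,z,r,col):
        cv2.polylines(im,[np.array([T((cx+r*np.cos(b),cy+r*np.sin(b),z)) for b in t])],True,col,1)
    C(0,-.16+slide,.076,.05,(0,0,255));C(0,-.16+slide,.076,.045,(0,255,255))
    for z in(.03,.082):C(-.15,-.16+slide,z,.01,(255,0,255))
    C(0,0,.223,.07,(255,128,0));C(0,0,.276,.009,(255,128,0))
    for z in(.226,.272):C(-.062*np.cos(q),.062*np.sin(q),z,.011,(0,0,255))
    cv2.imwrite(f,im)
E
python3 - <<'E'
from h import *
p=[0.5947,-0.1884,-0.0739,0.3422]
a=manip.capture("wrist");b=manip.capture("scene");d=manip.capture("side")
overlay(a,p,0,"pics/t1.png",(90,170,240,350))
overlay(b,p,0,"pics/t2.png",(340,180,475,330))
overlay(d,p,0,"pics/t3.png",(315,170,425,330))
I=[cv2.imread(f"pics/t{i}.png") for i in(1,2,3)]
I=[cv2.resize(i,None,fx=500/i.shape[0],fy=500/i.shape[0]) for i in I]
o=np.hstack(I);s=min(1,800/o.shape[1]);cv2.imwrite("pics/ov1.png",cv2.resize(o,(int(o.shape[1]*s),int(o.shape[0]*s)),interpolation=cv2.INTER_AREA));print(o.shape)
E
```

```text
(500, 1211, 3)
```

View pics/ov1.png

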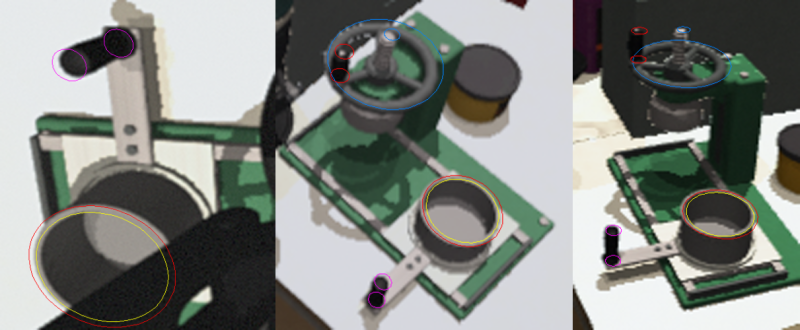

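```bash
cat >> h.py <<'E'
def rimfit(cams,c0,z,r,span=.008,it=4,ranges=None):
    """fit centre of a circle (known z,r) to strongest radial edges near it"""
    ctr=np.array(c0,float)
    for k in range(it):
        A=[];B=[]
        for n,c in cams.items():
            g=cv2.GaussianBlur(c["color"].mean(2),(0,0),.8).astype(np.float32)
            for t in np.linspace(0,2*np.pi,90,endpoint=False):
                d=np.array([np.cos(t),np.sin(t)])
                if ranges and n in ranges and not ranges[n](np.degrees(t)): continue
                rr=np.linspace(r-span,r+span,41)
                px=np.array([proj([*(ctr+d*q),z],c) for q in rr],np.float32)
                v=cv2.remap(g,px[:,0].reshape(1,-1),px[:,1].reshape(1,-1),cv2.INTER_LINEAR)[0]
                e=np.gradient(v); i=np.argmax(np.abs(e))
                if abs(e[i])<2 or i<2 or i>38: continue
                A.append(d);B.append(rr[i]-r)
        A=np.array(A);B=np.array(B)
        s=least_squares(lambda x:A@x[:2]+x[2]-B,[0,0,0],loss="soft_l1",f_scale=.0007)
        ctr+=s.x[:2]
    return ctr,s.x[2],len(B),np.abs(s.fun).mean()
E
python3 - <<'E'
from h import *
np.set_printoptions(precision=4,suppress=True)
C={n:manip.capture(n) for n in("wrist","scene","side")}
for k in (["wrist"],["scene"],["side"],["wrist","scene","side"]):
    # wrist: bottom/right part hidden by finger
    print(k,rimfit({n:C[n] for n in k},(.5829,-.348),.076,.05,ranges={"wrist":lambda t:t>130 or t<-1}), rimfit({n:C[n] for n in k},(.5829,-.348),.076,.045,ranges={"wrist":lambda t:130<t<290}))
E
```

```text
['wrist'] (array([ 0.5803, -0.3423]), np.float64(-0.002387505618160136), 47, np.float64(0.0014396794415384752)) (array([ 0.5794, -0.3424]), np.float64(0.001859787608218435), 38, np.float64(0.0008714026724584876))
['scene'] (array([ 0.5766, -0.3466]), np.float64(-0.003054207244340845), 86, np.float64(0.001720251609483798)) (array([ 0.5767, -0.3465]), np.float64(0.0016899060002974842), 85, np.float64(0.0010804615757264756))
['side'] (array([ 0.5788, -0.3463]), np.float64(-0.0031285753640091034), 84, np.float64(0.0027443102939285705)) (array([ 0.5794, -0.3473]), np.float64(0.001502406839515034), 81, np.float64(0.0016882091338474361))
['wrist', 'scene', 'side'] (array([ 0.5775, -0.3452]), np.float64(-0.002918892666238732), 212, np.float64(0.00229544745207669)) (array([ 0.5779, -0.3459]), np.float64(0.0013457292589000745), 208, np.float64(0.0018579749066727316))
```

Run:
```python
from h import *
np.set_printoptions(precision=4,suppress=True)
b=manip.capture("scene")
for p in [(488,268),(505,275),(550,205)]: print(atz(p,b,0))
```

```text
[ 0.7862 -0.4593  0.    ]
[ 0.8007 -0.5076  0.    ]
[ 1.1626 -0.4879  0.    ]
```

Request:
apply_moves([
  {"dx": 0.0, "dy": -0.12, "dz": 0.0, "ax": 0.0, "ay": 0.0, "az": 0.0},
  {"dx": 0.0, "dy": -0.24, "dz": 0.0, "ax": 0.0, "ay": 0.0, "az": 0.0},
  {"dx": 0.0, "dy": -0.36, "dz": 0.0, "ax": 0.0, "ay": 0.0, "az": 0.0},
  {"dx": 0.04, "dy": -0.44, "dz": 0.0, "ax": 0.0, "ay": 0.0, "az": 0.0},
  {"dx": 0.16, "dy": -0.44, "dz": 0.0, "ax": 0.0, "ay": 0.0, "az": 0.0},
])

```text
time_s: 8.18
ee_pos: [0.4974, -0.3504, 0.2483]
tcp_rot: [0.005, 1.0, -0.001, -0.0]
force: [-0.2, -0.5, -0.7]
finger_gap: 0.308
gripper_force: 40.0
```

Request:
apply_moves([
  {"dx": 0.12, "dy": 0.0, "dz": 0.0, "ax": 0.0, "ay": 0.0, "az": 0.0},
  {"dx": 0.24, "dy": 0.0, "dz": 0.0, "ax": 0.0, "ay": 0.0, "az": 0.0},
  {"dx": 0.32, "dy": 0.0, "dz": -0.04, "ax": 0.0, "ay": 0.0, "az": 0.0},
  {"dx": 0.32, "dy": 0.0, "dz": -0.06, "ax": 0.0, "ay": 0.0, "az": 0.0},
  {"dx": 0.32, "dy": 0.0, "dz": -0.06, "ax": 0.0, "ay": 0.0, "az": 0.0},
])

```text
time_s: 8.8
ee_pos: [0.6574, -0.3457, 0.2158]
tcp_rot: [0.002, 1.0, 0.001, -0.002]
force: [-0.2, -0.2, -0.5]
finger_gap: 0.309
gripper_force: 40.0
```

Run:
```python
from h import *
np.set_printoptions(precision=4,suppress=True)
s=manip.read_state();print(s["ee_pos"],s["tcp_rot"],s["force"],s["joint_pos"])
c=manip.capture("wrist");cv2.imwrite("pics/w4.png",c["color"][:,:,::-1])
print(proj([.579,-.3455,.076],c))
for r in(.05,.045):print(rimfit({"w":c},(.579,-.3455),.076,r))
# held lid flange circle at TCP z - .024
z=s["ee_pos"][2]-.023;print("lid",rimfit({"w":c},s["ee_pos"][:2],z,.052,ranges={"w":lambda t:120<t<240}))
```

```text
[ 0.6574 -0.3457  0.2158] [ 0.0018  1.      0.001  -0.0021] [-0.2479 -0.1695 -0.5332] [-0.5175  0.4123  1.469  -0.0004  1.2648 -2.0846]
[319.1849 115.3173]
(array([ 0.583 , -0.3456]), np.float64(-0.004177283905218807), 80, np.float64(0.0022280701178903706))
(array([ 0.5819, -0.3453]), np.float64(4.9161752769507894e-05), 86, np.float64(0.002000260166028951))
lid (array([ 0.6561, -0.3467]), np.float64(-0.0012654762324626465), 29, np.float64(0.001494906237647168))
```

View pics/w4.png

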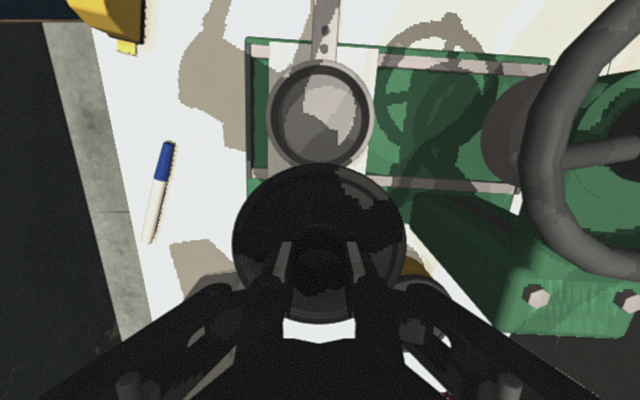

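The tub's mouth is centred near (320,114) and not covered by the held lid at (320,240). The lid looks square in the grip.

Run:
```python
from h import *
np.set_printoptions(precision=4,suppress=True)
s=manip.read_state()
c=manip.capture("wrist")
for st in ((.578,-.344),(.580,-.3455)):
  for r in(.05,.045):print(rimfit({"w":c},st,.076,r,span=.004,it=8,ranges={"w":lambda t:50<t<310}))
cv2.imwrite("pics/t4.png",c["color"][40:180,250:390,::-1])
overlay(c,(.578+.0118,-.344+.1596,-.0739,.34),0,"pics/ov2.png",(230,30,410,200))
```

```text
(array([ 0.5666, -0.3437]), np.float64(-0.0008480264668560097), 41, np.float64(0.0016516501574241674))
(array([ 0.5823, -0.3453]), np.float64(7.331082080034993e-05), 63, np.float64(0.0002193043565433015))
(array([ 0.5819, -0.3453]), np.float64(-0.0002529833402007984), 47, np.float64(0.0009386698660368945))
(array([ 0.5823, -0.3452]), np.float64(0.00012987426451419682), 64, np.float64(0.00022548292370515048))
```

View pics/ov2.png

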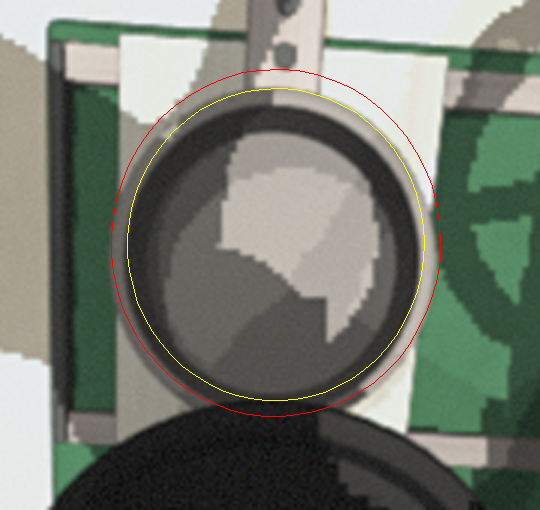

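Request:
apply_moves([
  {"dx": -0.08, "dy": 0.002, "dz": 0.0, "ax": 0.0, "ay": 0.0, "az": 0.0},
  {"dx": -0.15, "dy": 0.002, "dz": 0.0, "ax": 0.0, "ay": 0.0, "az": 0.0},
  {"dx": -0.15, "dy": 0.002, "dz": -0.08, "ax": 0.0, "ay": 0.0, "az": 0.0},
  {"dx": -0.15, "dy": 0.002, "dz": -0.15, "ax": 0.0, "ay": 0.0, "az": 0.0},
  {"dx": -0.15, "dy": 0.002, "dz": -0.15, "ax": 0.0, "ay": 0.0, "az": 0.0},
])

```text
time_s: 9.52
ee_pos: [0.5807, -0.3444, 0.1412]
tcp_rot: [0.002, 1.0, 0.001, -0.002]
force: [0.0, -0.3, -1.6]
finger_gap: 0.308
gripper_force: 40.0
```

Request:
apply_moves([
  {"dx": 0.0, "dy": 0.0, "dz": -0.03, "ax": 0.0, "ay": 0.0, "az": 0.0},
  {"dx": 0.0, "dy": 0.0, "dz": -0.05, "ax": 0.0, "ay": 0.0, "az": 0.0},
  {"dx": 0.0, "dy": 0.0, "dz": -0.05, "ax": 0.0, "ay": 0.0, "az": 0.0},
])

```text
time_s: 9.9
ee_pos: [0.5834, -0.3451, 0.1178]
tcp_rot: [0.002, 1.0, 0.0, -0.0]
force: [-0.2, 1.4, -2.2]
finger_gap: 0.311
gripper_force: 40.0
```

Request:
apply_moves([
  {"dx": 0.0, "dy": 0.0, "dz": -0.006, "ax": 0.0, "ay": 0.0, "az": 0.0},
  {"dx": 0.0, "dy": 0.0, "dz": -0.012, "ax": 0.0, "ay": 0.0, "az": 0.0},
  {"dx": 0.0, "dy": 0.0, "dz": -0.012, "ax": 0.0, "ay": 0.0, "az": 0.0},
])

```text
time_s: 10.28
ee_pos: [0.5844, -0.3458, 0.115]
tcp_rot: [0.002, 1.0, -0.001, 0.001]
force: [-4.9, 2.4, 8.1]
finger_gap: 0.311
gripper_force: 41.2
```

Request:
apply_moves([
  {"dx": -0.003, "dy": 0.001, "dz": 0.002, "ax": 0.0, "ay": 0.0, "az": 0.0},
  {"dx": -0.004, "dy": 0.002, "dz": 0.0, "ax": 0.0, "ay": 0.0, "az": 0.0},
  {"dx": -0.004, "dy": 0.002, "dz": 0.0, "ax": 0.0, "ay": 0.0, "az": 0.0},
])

```text
time_s: 10.65
ee_pos: [0.5817, -0.3443, 0.112]
tcp_rot: [0.002, 1.0, -0.0, -0.0]
force: [-0.3, -0.5, -1.0]
finger_gap: 0.308
gripper_force: 40.2
```

Free again. I'll continue down.

Request:
apply_moves([
  {"dx": 0.0, "dy": 0.0, "dz": -0.003, "ax": 0.0, "ay": 0.0, "az": 0.0},
  {"dx": 0.0, "dy": 0.0, "dz": -0.006, "ax": 0.0, "ay": 0.0, "az": 0.0},
  {"dx": 0.0, "dy": 0.0, "dz": -0.006, "ax": 0.0, "ay": 0.0, "az": 0.0},
])

```text
time_s: 11.02
ee_pos: [0.5817, -0.3441, 0.1096]
tcp_rot: [0.002, 1.0, 0.0, -0.0]
force: [-1.8, 1.1, 5.1]
finger_gap: 0.314
gripper_force: 40.7
```

Request:
apply_moves([
  {"dx": -0.002, "dy": 0.001, "dz": 0.0, "ax": 0.0, "ay": 0.0, "az": 0.0},
  {"dx": -0.002, "dy": 0.001, "dz": -0.001, "ax": 0.0, "ay": 0.0, "az": 0.0},
  {"dx": -0.002, "dy": 0.001, "dz": -0.001, "ax": 0.0, "ay": 0.0, "az": 0.0},
])

```text
time_s: 11.4
ee_pos: [0.5815, -0.3441, 0.1096]
tcp_rot: [0.002, 1.0, -0.0, 0.001]
force: [0.5, 0.4, 4.6]
finger_gap: 0.311
gripper_force: 40.6
```

Request:
apply_moves([
  {"dx": 0.0, "dy": 0.0, "dz": 0.0, "ax": 0.0, "ay": 0.0, "az": 0.0},
  {"dx": 0.0, "dy": 0.0, "dz": 0.0, "ax": 0.0, "ay": 0.0, "az": 0.0},
  {"dx": 0.0, "dy": 0.0, "dz": 0.0, "ax": 0.0, "ay": 0.0, "az": 0.0},
], jaw=0.75)

```text
time_s: 11.78
ee_pos: [0.5802, -0.3436, 0.108]
tcp_rot: [0.002, 1.0, 0.0, -0.001]
force: [-0.0, 0.5, -0.9]
finger_gap: 0.756
gripper_force: 0.0
```

Request:
apply_moves([
  {"dx": 0.0, "dy": 0.0, "dz": 0.05, "ax": 0.0, "ay": 0.0, "az": 0.0},
  {"dx": 0.0, "dy": 0.0, "dz": 0.12, "ax": 0.0, "ay": 0.0, "az": 0.0},
  {"dx": 0.08, "dy": 0.0, "dz": 0.2, "ax": 0.0, "ay": 0.0, "az": 0.0},
  {"dx": 0.14, "dy": 0.0, "dz": 0.2, "ax": 0.0, "ay": 0.0, "az": 0.0},
  {"dx": 0.14, "dy": 0.0, "dz": 0.2, "ax": 0.0, "ay": 0.0, "az": 0.0},
])

```text
time_s: 12.4
ee_pos: [0.6524, -0.3436, 0.2091]
tcp_rot: [0.001, 1.0, -0.0, 0.001]
force: [-0.5, -0.1, 0.0]
finger_gap: 0.749
gripper_force: 0.0
```

Run:
```python
from h import *
np.set_printoptions(precision=4,suppress=True)
s=manip.read_state();print(s["ee_pos"],s["force"])
c=manip.capture("wrist");d=manip.capture("side");e=manip.capture("scene")
for th in("lid","tub"):
  for k in (c,e,d):
    for r in manip.place_of(k,th)[:1]:print(th,r["position"],r["conf"],atz(r["position"],k,.066 if th=="lid" else .024))
a=cv2.resize(c["color"][30:200,230:410],(400,378));b=cv2.resize(d["color"][235:315,320:425],(400,305),interpolation=cv2.INTER_CUBIC)
o=np.zeros((378,800,3),np.uint8);o[:,:400]=a;o[:305,400:]=b
cv2.imwrite("pics/lid5.png",o[:,:,::-1])
z=.087
print(rimfit({"w":c},(.581,-.344),z,.052,span=.005,ranges={"w":lambda t:60<t<300}))
```

```text
[ 0.6524 -0.3436  0.2091] [-0.4858 -0.1198  0.0456]
lid [317.9, 125.6] 0.61 [ 0.5838 -0.345   0.066 ]
lid [231.5, 161.8] 0.93 [0.4808 0.3943 0.066 ]
lid [386.2, 271.6] 0.64 [ 0.5932 -0.3323  0.066 ]
tub [420.4, 285.7] 0.79 [ 0.5778 -0.3512  0.024 ]
tub [381.2, 286.8] 0.69 [ 0.5754 -0.3424  0.024 ]
(array([ 0.5822, -0.345 ]), np.float64(-0.00046953244534264963), 52, np.float64(0.00031142663613091456))
```

View pics/lid5.png

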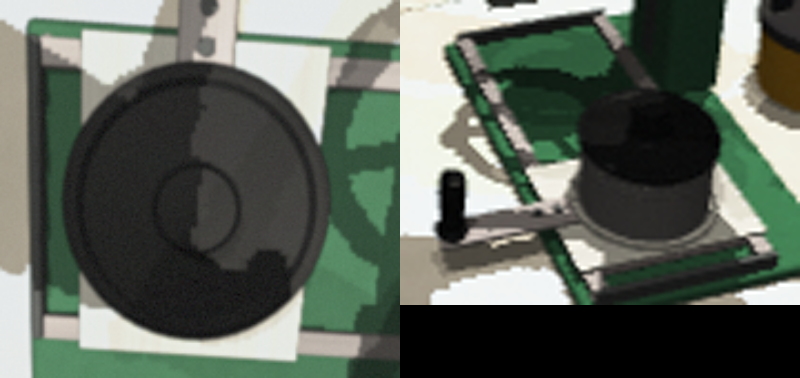

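The lid sits level and centred on the tub. Next is the shuttle handle.

Request:
apply_moves([
  {"dx": -0.12, "dy": 0.01, "dz": 0.0, "ax": 0.0, "ay": 0.0, "az": 0.0},
  {"dx": -0.24, "dy": 0.02, "dz": 0.0, "ax": 0.0, "ay": 0.0, "az": 0.0},
  {"dx": -0.36, "dy": 0.022, "dz": 0.0, "ax": 0.0, "ay": 0.0, "az": 0.0},
  {"dx": -0.44, "dy": 0.022, "dz": 0.0, "ax": 0.0, "ay": 0.0, "az": 0.0},
  {"dx": -0.44, "dy": 0.022, "dz": -0.06, "ax": 0.0, "ay": 0.0, "az": 0.0},
])

```text
time_s: 13.48
ee_pos: [0.4296, -0.3342, 0.1816]
tcp_rot: [0.003, 1.0, -0.002, 0.002]
force: [1.3, 0.1, 0.4]
finger_gap: 0.746
gripper_force: 0.0
```

Run:
```python
from h import *
np.set_printoptions(precision=4,suppress=True)
s=manip.read_state();print(s["ee_pos"],s["force"])
c=manip.capture("wrist")
for r in manip.place_of(c,"shuttle_handle"):print(r["position"],r["conf"],atz(r["position"],c,.06))
print(proj([.4326,-.3339,.06],c))
```

```text
[ 0.4296 -0.3342  0.1816] [1.3035 0.1075 0.3941]
[320.8, 206.0] 0.85 [ 0.4327 -0.3335  0.06  ]
[320.3749 205.8816]
```

Request:
apply_moves([
  {"dx": 0.0, "dy": 0.0, "dz": -0.1, "ax": 0.0, "ay": 0.0, "az": 0.0},
  {"dx": 0.0, "dy": 0.0, "dz": -0.18, "ax": 0.0, "ay": 0.0, "az": 0.0},
  {"dx": 0.0, "dy": 0.0, "dz": -0.234, "ax": 0.0, "ay": 0.0, "az": 0.0},
  {"dx": 0.0, "dy": 0.0, "dz": -0.234, "ax": 0.0, "ay": 0.0, "az": 0.0},
])

```text
time_s: 14.08
ee_pos: [0.4296, -0.3315, 0.06]
tcp_rot: [0.002, 1.0, 0.002, -0.002]
force: [-0.5, -0.2, 0.7]
finger_gap: 0.752
gripper_force: 0.0
```

Request:
apply_moves([
  {"dx": 0.0, "dy": 0.0, "dz": 0.0, "ax": 0.0, "ay": 0.0, "az": 0.0},
  {"dx": 0.0, "dy": 0.0, "dz": 0.0, "ax": 0.0, "ay": 0.0, "az": 0.0},
  {"dx": 0.0, "dy": 0.0, "dz": 0.0, "ax": 0.0, "ay": 0.0, "az": 0.0},
  {"dx": 0.0, "dy": 0.0, "dz": 0.0, "ax": 0.0, "ay": 0.0, "az": 0.0},
], jaw=0.0, squeeze=30)

```text
time_s: 14.58
ee_pos: [0.432, -0.3339, 0.0637]
tcp_rot: [0.002, 1.0, -0.001, 0.001]
force: [-0.4, -0.8, 5.6]
finger_gap: 0.226
gripper_force: 29.8
```

Request:
apply_moves([
  {"dx": 0.001, "dy": 0.014, "dz": 0.0, "ax": 0.0, "ay": 0.0, "az": 0.0},
  {"dx": 0.003, "dy": 0.04, "dz": 0.0, "ax": 0.0, "ay": 0.0, "az": 0.0},
  {"dx": 0.006, "dy": 0.08, "dz": 0.0, "ax": 0.0, "ay": 0.0, "az": 0.0},
  {"dx": 0.009, "dy": 0.12, "dz": 0.0, "ax": 0.0, "ay": 0.0, "az": 0.0},
  {"dx": 0.012, "dy": 0.16, "dz": 0.0, "ax": 0.0, "ay": 0.0, "az": 0.0},
])

```text
time_s: 15.2
ee_pos: [0.4373, -0.2536, 0.0637]
tcp_rot: [0.002, 1.0, -0.001, 0.001]
force: [-4.3, -3.0, 9.9]
finger_gap: 0.223
gripper_force: 30.5
```

Request:
apply_moves([
  {"dx": 0.003, "dy": 0.04, "dz": 0.0, "ax": 0.0, "ay": 0.0, "az": 0.0},
  {"dx": 0.006, "dy": 0.08, "dz": 0.0, "ax": 0.0, "ay": 0.0, "az": 0.0},
  {"dx": 0.008, "dy": 0.115, "dz": 0.0, "ax": 0.0, "ay": 0.0, "az": 0.0},
  {"dx": 0.01, "dy": 0.135, "dz": 0.0, "ax": 0.0, "ay": 0.0, "az": 0.0},
  {"dx": 0.011, "dy": 0.145, "dz": 0.0, "ax": 0.0, "ay": 0.0, "az": 0.0},
])

```text
time_s: 15.82
ee_pos: [0.4422, -0.1805, 0.0637]
tcp_rot: [0.001, 1.0, -0.001, -0.0]
force: [-7.2, -2.6, 13.9]
finger_gap: 0.228
gripper_force: 30.8
```

Request:
apply_moves([
  {"dx": -0.002, "dy": 0.006, "dz": 0.002, "ax": 0.0, "ay": 0.0, "az": 0.0},
  {"dx": -0.003, "dy": 0.012, "dz": 0.004, "ax": 0.0, "ay": 0.0, "az": 0.0},
  {"dx": -0.003, "dy": 0.016, "dz": 0.004, "ax": 0.0, "ay": 0.0, "az": 0.0},
])

```text
time_s: 16.2
ee_pos: [0.4425, -0.1745, 0.0639]
tcp_rot: [0.001, 1.0, -0.003, 0.002]
force: [4.1, -15.9, -10.3]
finger_gap: 0.226
gripper_force: 30.5
```

Request:
apply_moves([
  {"dx": 0.0, "dy": 0.004, "dz": 0.0, "ax": 0.0, "ay": 0.0, "az": 0.0},
  {"dx": 0.0, "dy": 0.007, "dz": 0.0, "ax": 0.0, "ay": 0.0, "az": 0.0},
])

```text
time_s: 16.45
ee_pos: [0.4425, -0.1743, 0.0639]
tcp_rot: [0.0, 1.0, -0.005, 0.002]
force: [3.4, -30.0, -13.2]
finger_gap: 0.227
gripper_force: 31.7
```

Request:
apply_moves([
  {"dx": 0.0, "dy": -0.009, "dz": -0.003, "ax": 0.0, "ay": 0.0, "az": 0.0},
  {"dx": 0.0, "dy": -0.009, "dz": -0.003, "ax": 0.0, "ay": 0.0, "az": 0.0},
])

```text
time_s: 16.7
ee_pos: [0.4425, -0.1746, 0.0638]
tcp_rot: [0.002, 1.0, -0.001, 0.002]
force: [1.3, -3.2, 6.0]
finger_gap: 0.226
gripper_force: 31.7
```

Request:
apply_moves([
  {"dx": 0.0, "dy": 0.0, "dz": 0.0, "ax": 0.0, "ay": 0.0, "az": 0.0},
  {"dx": 0.0, "dy": 0.0, "dz": 0.0, "ax": 0.0, "ay": 0.0, "az": 0.0},
  {"dx": 0.0, "dy": 0.0, "dz": 0.0, "ax": 0.0, "ay": 0.0, "az": 0.0},
], jaw=0.6)

```text
time_s: 17.08
ee_pos: [0.44, -0.1728, 0.0617]
tcp_rot: [0.002, 1.0, 0.0, -0.001]
force: [-0.1, 0.0, -0.1]
finger_gap: 0.6
gripper_force: 0.0
```

Request:
apply_moves([
  {"dx": 0.0, "dy": 0.0, "dz": 0.1, "ax": 0.0, "ay": 0.0, "az": 0.0},
  {"dx": 0.0, "dy": 0.0, "dz": 0.22, "ax": 0.0, "ay": 0.0, "az": 0.0},
  {"dx": 0.0, "dy": 0.0, "dz": 0.34, "ax": 0.0, "ay": 0.0, "az": 0.0},
  {"dx": 0.0, "dy": 0.0, "dz": 0.46, "ax": 0.0, "ay": 0.0, "az": 0.0},
  {"dx": 0.0, "dy": 0.0, "dz": 0.56, "ax": 0.0, "ay": 0.0, "az": 0.0},
])

```text
time_s: 17.7
ee_pos: [0.4406, -0.1731, 0.3447]
tcp_rot: [0.002, 1.0, -0.0, 0.001]
force: [1.1, 0.0, -0.4]
finger_gap: 0.599
gripper_force: 0.0
```

Request:
apply_moves([
  {"dx": 0.1, "dy": 0.02, "dz": 0.02, "ax": 0.0, "ay": 0.0, "az": 0.0},
  {"dx": 0.18, "dy": 0.03, "dz": 0.02, "ax": 0.0, "ay": 0.0, "az": 0.0},
  {"dx": 0.18, "dy": 0.03, "dz": 0.02, "ax": 0.0, "ay": 0.0, "az": 0.0},
])

```text
time_s: 18.08
ee_pos: [0.5322, -0.1575, 0.3512]
tcp_rot: [0.001, 1.0, 0.0, -0.001]
force: [-0.5, -0.3, -0.4]
finger_gap: 0.602
gripper_force: 0.0
```

Run:
```python
from h import *
np.set_printoptions(precision=4,suppress=True)
s=manip.read_state();print(s["ee_pos"],s["force"],s["joint_pos"])
c=manip.capture("wrist");d=manip.capture("side");e=manip.capture("scene")
P=(.5917,-.1841,-.0657)
for n,k in(("w",c),("s",e),("d",d)):
  for r in manip.place_of(k,"wheel_handle")[:2]:
    X=atz(r["position"],k,.249);l=X[:2]-P[:2];ca,sa=np.cos(P[2]),np.sin(P[2]);l=[ca*l[0]+sa*l[1],-sa*l[0]+ca*l[1]]
    print(n,r["position"],r["conf"],X,"local",np.array(l),"q",np.arctan2(l[1],-l[0]),np.hypot(*l))
overlay(c,(*P,.34),.16,"pics/a.png",(200,0,440,240))
im=cv2.imread("pics/a.png");overlay(d,(*P,.34),.16,"pics/a.png",(310,160,410,310))
j=cv2.imread("pics/a.png")
o=np.hstack([cv2.resize(im,(450,450)),cv2.resize(j,(300,450))]);cv2.imwrite("pics/w6.png",o)
```

```text
[ 0.5322 -0.1575  0.3512] [-0.5434 -0.3192 -0.4372] [-0.3329 -0.0102  1.7236  0.0004  1.4298 -1.9018]
w [309.0, 213.4] 0.77 [ 0.5354 -0.1665  0.249 ] local [-0.0573  0.0138] q 0.23680752508025507 0.058954269153398124
s [368.4, 209.4] 0.83 [ 0.533  -0.1628  0.249 ] local [-0.06    0.0174] q 0.2825019164973832 0.062457447273962075
d [342.0, 193.8] 0.7 [ 0.5197 -0.1724  0.249 ] local [-0.0726  0.007 ] q 0.0955238200295591 0.07296116942540702
```

View pics/w6.png

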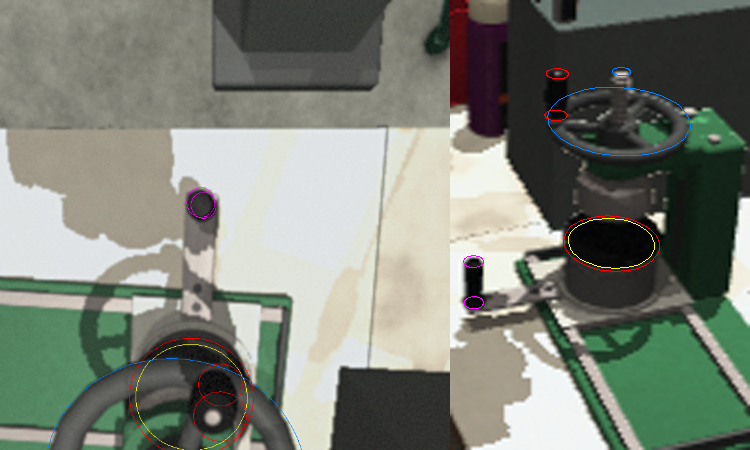

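The shuttle is home, and the wheel handle matches the model at q≈0.335. I'll descend and grip it.

Request:
apply_moves([
  {"dx": 0.008, "dy": -0.003, "dz": -0.08, "ax": 0.0, "ay": 0.0, "az": 0.0},
  {"dx": 0.008, "dy": -0.003, "dz": -0.15, "ax": 0.0, "ay": 0.0, "az": 0.0},
  {"dx": 0.008, "dy": -0.003, "dz": -0.2, "ax": 0.0, "ay": 0.0, "az": 0.0},
  {"dx": 0.008, "dy": -0.003, "dz": -0.2, "ax": 0.0, "ay": 0.0, "az": 0.0},
])

```text
time_s: 18.88
ee_pos: [0.5325, -0.1595, 0.2499]
tcp_rot: [0.002, 1.0, 0.001, -0.002]
force: [-0.2, 0.3, 1.0]
finger_gap: 0.597
gripper_force: 0.0
```

Request:
apply_moves([
  {"dx": 0.0, "dy": 0.0, "dz": 0.0, "ax": 0.0, "ay": 0.0, "az": 0.0},
  {"dx": 0.0, "dy": 0.0, "dz": 0.0, "ax": 0.0, "ay": 0.0, "az": 0.0},
  {"dx": 0.0, "dy": 0.0, "dz": 0.0, "ax": 0.0, "ay": 0.0, "az": 0.0},
  {"dx": 0.0, "dy": 0.0, "dz": 0.0, "ax": 0.0, "ay": 0.0, "az": 0.0},
], jaw=0.0, squeeze=30)

```text
time_s: 19.38
ee_pos: [0.5358, -0.1604, 0.2545]
tcp_rot: [0.002, 1.0, -0.001, 0.002]
force: [-0.4, -0.8, 6.2]
finger_gap: 0.247
gripper_force: 30.1
```

```bash
cat > arc.py <<'E'
import sys,numpy as np
P=(.5917,-.1841,-.0657)
def pos(q): 
    c,s=np.cos(P[2]),np.sin(P[2]);x,y=-.062*np.cos(q),.062*np.sin(q);return np.array([P[0]+c*x-s*y,P[1]+s*x+c*y])
def table(q0,step,n,k=5):
    q=q0
    for i in range(n):
        print(f"q {q:.3f}->{q+k*step:.3f}",[tuple(float(v) for v in np.round((pos(q+step*(j+1))-pos(q))/.5,3)) for j in range(k)]);q+=k*step
if __name__=="__main__": table(float(sys.argv[1]),float(sys.argv[2]),int(sys.argv[3]))
E
python3 arc.py .335 .3 1; python3 arc.py 1.835 .3333333 3
python3 - <<'E'
from h import *; s=manip.read_state();print(s["ee_pos"],s["force"],s["finger_gap"],s["time_s"])
E
```

```text
q 0.335->1.835 [(0.019, 0.032), (0.047, 0.056), (0.081, 0.071), (0.118, 0.076), (0.154, 0.069)]
q 1.835->3.502 [(0.036, -0.02), (0.064, -0.05), (0.08, -0.088), (0.083, -0.129), (0.073, -0.169)]
q 3.502->5.168 [(-0.023, -0.034), (-0.056, -0.059), (-0.095, -0.071), (-0.136, -0.071), (-0.175, -0.056)]
q 5.168->6.835 [(-0.032, 0.026), (-0.053, 0.061), (-0.062, 0.101), (-0.057, 0.142), (-0.039, 0.179)]
[ 0.53580451 -0.16043326  0.25454825] [-0.3622744  -0.82357839  6.24463994] 0.24728744009434567 19.375
```

Request:
apply_moves([
  {"dx": 0.019, "dy": 0.032, "dz": 0.003, "ax": 0.0, "ay": 0.0, "az": 0.0},
  {"dx": 0.047, "dy": 0.056, "dz": 0.003, "ax": 0.0, "ay": 0.0, "az": 0.0},
  {"dx": 0.081, "dy": 0.071, "dz": 0.003, "ax": 0.0, "ay": 0.0, "az": 0.0},
  {"dx": 0.118, "dy": 0.076, "dz": 0.003, "ax": 0.0, "ay": 0.0, "az": 0.0},
  {"dx": 0.154, "dy": 0.069, "dz": 0.003, "ax": 0.0, "ay": 0.0, "az": 0.0},
])

```text
time_s: 20.0
ee_pos: [0.6125, -0.1255, 0.2545]
tcp_rot: [0.001, 1.0, -0.001, -0.0]
force: [-4.3, -7.7, 6.9]
finger_gap: 0.246
gripper_force: 31.0
```

Request:
apply_moves([
  {"dx": 0.036, "dy": -0.022, "dz": 0.001, "ax": 0.0, "ay": 0.0, "az": 0.0},
  {"dx": 0.064, "dy": -0.052, "dz": 0.001, "ax": 0.0, "ay": 0.0, "az": 0.0},
  {"dx": 0.08, "dy": -0.09, "dz": 0.001, "ax": 0.0, "ay": 0.0, "az": 0.0},
  {"dx": 0.083, "dy": -0.131, "dz": 0.001, "ax": 0.0, "ay": 0.0, "az": 0.0},
  {"dx": 0.073, "dy": -0.171, "dz": 0.001, "ax": 0.0, "ay": 0.0, "az": 0.0},
])

```text
time_s: 20.62
ee_pos: [0.6492, -0.2109, 0.2545]
tcp_rot: [0.002, 1.0, 0.001, 0.001]
force: [-2.5, 4.3, 6.5]
finger_gap: 0.249
gripper_force: 31.0
```

Request:
apply_moves([
  {"dx": -0.023, "dy": -0.034, "dz": 0.0, "ax": 0.0, "ay": 0.0, "az": 0.0},
  {"dx": -0.056, "dy": -0.059, "dz": 0.0, "ax": 0.0, "ay": 0.0, "az": 0.0},
  {"dx": -0.095, "dy": -0.071, "dz": 0.0, "ax": 0.0, "ay": 0.0, "az": 0.0},
  {"dx": -0.136, "dy": -0.071, "dz": 0.0, "ax": 0.0, "ay": 0.0, "az": 0.0},
  {"dx": -0.175, "dy": -0.056, "dz": 0.0, "ax": 0.0, "ay": 0.0, "az": 0.0},
])

```text
time_s: 21.25
ee_pos: [0.5606, -0.2378, 0.2546]
tcp_rot: [0.002, 1.0, 0.001, 0.002]
force: [9.2, 9.9, 3.7]
finger_gap: 0.248
gripper_force: 30.8
```

Request:
apply_moves([
  {"dx": -0.031, "dy": 0.028, "dz": 0.0, "ax": 0.0, "ay": 0.0, "az": 0.0},
  {"dx": -0.052, "dy": 0.063, "dz": 0.0, "ax": 0.0, "ay": 0.0, "az": 0.0},
  {"dx": -0.061, "dy": 0.103, "dz": 0.0, "ax": 0.0, "ay": 0.0, "az": 0.0},
  {"dx": -0.056, "dy": 0.144, "dz": 0.0, "ax": 0.0, "ay": 0.0, "az": 0.0},
  {"dx": -0.038, "dy": 0.181, "dz": 0.0, "ax": 0.0, "ay": 0.0, "az": 0.0},
])

```text
time_s: 21.88
ee_pos: [0.5414, -0.1497, 0.2546]
tcp_rot: [0.002, 1.0, -0.002, 0.001]
force: [6.6, -6.5, 0.1]
finger_gap: 0.247
gripper_force: 30.6
```

```bash
cat >> h.py <<'E'
def wheel():
    from arc import P
    s=manip.read_state();d=np.array(s["ee_pos"][:2])-P[:2];c,sn=np.cos(P[2]),np.sin(P[2])
    l=np.array([c*d[0]+sn*d[1],-sn*d[0]+c*d[1]]);q=np.arctan2(l[1],-l[0])
    f=np.array(s["force"][:2]);fl=np.array([c*f[0]+sn*f[1],-sn*f[0]+c*f[1]])
    print("t",s["time_s"],"q",q,q+2*np.pi,"r",np.hypot(*l),"Ftan(resist)",-fl@[np.sin(q),np.cos(q)],"Frad",fl@[-np.cos(q),np.sin(q)],s["gripper_force"],s["ee_pos"])
E
python3 -c "
from h import *;wheel()"
python3 arc.py 6.835 .07 5
```

```text
t 21.875 q 0.5348349146631655 6.818020221842752 r 0.06094985161107401 Ftan(resist) 1.6307834491195496 Frad -9.174723743670668 30.611460506916046 [ 0.54141433 -0.14965822  0.25460632]
q 6.835->7.185 [(0.005, 0.007), (0.011, 0.013), (0.017, 0.019), (0.024, 0.025), (0.031, 0.03)]
q 7.185->7.535 [(0.007, 0.005), (0.015, 0.009), (0.023, 0.012), (0.031, 0.015), (0.039, 0.018)]
q 7.535->7.885 [(0.008, 0.002), (0.017, 0.003), (0.026, 0.004), (0.034, 0.004), (0.043, 0.003)]
q 7.885->8.235 [(0.009, -0.001), (0.017, -0.003), (0.025, -0.005), (0.034, -0.008), (0.042, -0.012)]
q 8.235->8.585 [(0.008, -0.004), (0.015, -0.009), (0.022, -0.014), (0.029, -0.019), (0.035, -0.025)]
```

Request:
apply_moves([
  {"dx": 0.006, "dy": 0.006, "dz": 0.0, "ax": 0.0, "ay": 0.0, "az": 0.0},
  {"dx": 0.012, "dy": 0.012, "dz": 0.0, "ax": 0.0, "ay": 0.0, "az": 0.0},
  {"dx": 0.018, "dy": 0.018, "dz": 0.0, "ax": 0.0, "ay": 0.0, "az": 0.0},
  {"dx": 0.025, "dy": 0.024, "dz": 0.0, "ax": 0.0, "ay": 0.0, "az": 0.0},
  {"dx": 0.032, "dy": 0.029, "dz": 0.0, "ax": 0.0, "ay": 0.0, "az": 0.0},
])

```text
time_s: 22.5
ee_pos: [0.5568, -0.1342, 0.2545]
tcp_rot: [0.002, 1.0, -0.0, -0.001]
force: [-1.1, -0.9, 6.7]
finger_gap: 0.247
gripper_force: 31.2
```

Request:
apply_moves([
  {"dx": 0.007, "dy": 0.005, "dz": 0.0, "ax": 0.0, "ay": 0.0, "az": 0.0},
  {"dx": 0.015, "dy": 0.008, "dz": 0.0, "ax": 0.0, "ay": 0.0, "az": 0.0},
  {"dx": 0.023, "dy": 0.011, "dz": 0.0, "ax": 0.0, "ay": 0.0, "az": 0.0},
  {"dx": 0.031, "dy": 0.014, "dz": 0.0, "ax": 0.0, "ay": 0.0, "az": 0.0},
  {"dx": 0.039, "dy": 0.017, "dz": 0.0, "ax": 0.0, "ay": 0.0, "az": 0.0},
])

```text
time_s: 23.12
ee_pos: [0.5758, -0.125, 0.2545]
tcp_rot: [0.002, 1.0, 0.001, -0.002]
force: [-3.9, -0.0, 7.1]
finger_gap: 0.248
gripper_force: 31.4
```

```bash
python3 -c "
from h import *;wheel()"
```

```text
t 23.125 q 1.2429588983469984 7.526144205526585 r 0.06117733291728491 Ftan(resist) 3.7794753254511226 Frad 0.979112856305794 31.364266276359558 [ 0.57584617 -0.12501259  0.25451227]
```

Request:
apply_moves([
  {"dx": 0.008, "dy": 0.002, "dz": 0.0, "ax": 0.0, "ay": 0.0, "az": 0.0},
  {"dx": 0.017, "dy": 0.003, "dz": 0.0, "ax": 0.0, "ay": 0.0, "az": 0.0},
  {"dx": 0.026, "dy": 0.004, "dz": 0.0, "ax": 0.0, "ay": 0.0, "az": 0.0},
])

```text
time_s: 23.5
ee_pos: [0.5883, -0.1228, 0.2545]
tcp_rot: [0.002, 1.0, 0.001, -0.002]
force: [-4.5, 1.6, 7.7]
finger_gap: 0.249
gripper_force: 31.5
```

Request:
apply_moves([
  {"dx": 0.008, "dy": 0.0, "dz": 0.0, "ax": 0.0, "ay": 0.0, "az": 0.0},
  {"dx": 0.017, "dy": -0.001, "dz": 0.0, "ax": 0.0, "ay": 0.0, "az": 0.0},
])

```text
time_s: 23.75
ee_pos: [0.5966, -0.1228, 0.2545]
tcp_rot: [0.002, 1.0, 0.001, -0.003]
force: [-6.0, 4.5, 9.8]
finger_gap: 0.25
gripper_force: 31.6
```

```bash
python3 -c "
from h import *;wheel()"; python3 arc.py 7.885 .04 3
```

```text
t 23.75 q 1.5840209186548408 7.867206225834427 r 0.06152043543373808 Ftan(resist) 6.319656090363395 Frad 4.028246071794165 31.553330719470978 [ 0.59655044 -0.12277107  0.25449294]
q 7.885->8.085 [(0.005, -0.001), (0.01, -0.001), (0.015, -0.002), (0.02, -0.003), (0.024, -0.005)]
q 8.085->8.285 [(0.005, -0.002), (0.009, -0.003), (0.014, -0.005), (0.018, -0.007), (0.023, -0.01)]
q 8.285->8.485 [(0.004, -0.002), (0.009, -0.005), (0.013, -0.008), (0.017, -0.011), (0.02, -0.014)]
```

Request:
apply_moves([
  {"dx": 0.004, "dy": 0.0, "dz": 0.0, "ax": 0.0, "ay": 0.0, "az": 0.0},
  {"dx": 0.01, "dy": 0.0, "dz": 0.0, "ax": 0.0, "ay": 0.0, "az": 0.0},
  {"dx": 0.01, "dy": 0.0, "dz": 0.0, "ax": 0.0, "ay": 0.0, "az": 0.0},
])

```text
time_s: 24.12
ee_pos: [0.6018, -0.1233, 0.2545]
tcp_rot: [0.002, 1.0, 0.001, -0.002]
force: [-4.9, 1.5, 8.1]
finger_gap: 0.249
gripper_force: 31.5
```

```bash
python3 -c "
from h import *;wheel()"
```

```text
t 24.125 q 1.669929190137529 7.953114497317115 r 0.061672792136261624 Ftan(resist) 5.028394753808922 Frad 0.6363090959285781 31.504147052764893 [ 0.60181973 -0.12326313  0.25453141]
```

Request:
apply_moves([
  {"dx": 0.004, "dy": -0.001, "dz": 0.0, "ax": 0.0, "ay": 0.0, "az": 0.0},
  {"dx": 0.008, "dy": -0.002, "dz": 0.0, "ax": 0.0, "ay": 0.0, "az": 0.0},
  {"dx": 0.008, "dy": -0.002, "dz": 0.0, "ax": 0.0, "ay": 0.0, "az": 0.0},
])

```text
time_s: 24.5
ee_pos: [0.6056, -0.1239, 0.2545]
tcp_rot: [0.002, 1.0, 0.001, -0.002]
force: [-5.5, 3.0, 9.4]
finger_gap: 0.249
gripper_force: 31.5
```

```bash
python3 -c "
from h import *;wheel()"
```

```text
t 24.5 q 1.731761494698284 8.014946801877871 r 0.06177438326642407 Ftan(resist) 6.013510236358706 Frad 1.654642912601446 31.50756597518921 [ 0.60558251 -0.12390573  0.25451898]
```

Request:
apply_moves([
  {"dx": 0.004, "dy": -0.001, "dz": 0.0, "ax": 0.0, "ay": 0.0, "az": 0.0},
  {"dx": 0.008, "dy": -0.002, "dz": 0.0, "ax": 0.0, "ay": 0.0, "az": 0.0},
  {"dx": 0.008, "dy": -0.002, "dz": 0.0, "ax": 0.0, "ay": 0.0, "az": 0.0},
])

```text
time_s: 24.88
ee_pos: [0.6094, -0.1248, 0.2545]
tcp_rot: [0.002, 1.0, 0.001, -0.003]
force: [-5.6, 3.3, 8.5]
finger_gap: 0.248
gripper_force: 31.5
```

```bash
python3 -c "
from h import *;wheel()"
```

```text
t 24.875 q 1.795570526171919 8.078755833351504 r 0.06186150588328048 Ftan(resist) 6.342428959810119 Frad 1.5981223504135658 31.54036581516266 [ 0.60941754 -0.12482999  0.25448149]
```

Request:
apply_moves([
  {"dx": 0.003, "dy": -0.001, "dz": 0.0, "ax": 0.0, "ay": 0.0, "az": 0.0},
  {"dx": 0.006, "dy": -0.002, "dz": 0.0, "ax": 0.0, "ay": 0.0, "az": 0.0},
  {"dx": 0.006, "dy": -0.002, "dz": 0.0, "ax": 0.0, "ay": 0.0, "az": 0.0},
])

```text
time_s: 25.25
ee_pos: [0.6123, -0.1257, 0.2545]
tcp_rot: [0.002, 1.0, 0.001, -0.003]
force: [-6.5, 2.8, 8.5]
finger_gap: 0.249
gripper_force: 31.6
```

```bash
python3 -c "
from h import *;wheel()"
```

```text
t 25.25 q 1.8445482817647227 8.12773358894431 r 0.06190238677120388 Ftan(resist) 7.074757801951186 Frad 0.5232738867467871 31.560301780700684 [ 0.61231166 -0.12572993  0.25449599]
```

Request:
apply_moves([
  {"dx": 0.002, "dy": -0.001, "dz": 0.0, "ax": 0.0, "ay": 0.0, "az": 0.0},
  {"dx": 0.004, "dy": -0.002, "dz": 0.0, "ax": 0.0, "ay": 0.0, "az": 0.0},
  {"dx": 0.004, "dy": -0.002, "dz": 0.0, "ax": 0.0, "ay": 0.0, "az": 0.0},
])

```text
time_s: 25.62
ee_pos: [0.6144, -0.1264, 0.2545]
tcp_rot: [0.002, 1.0, 0.002, -0.003]
force: [-5.1, 5.4, 9.7]
finger_gap: 0.25
gripper_force: 31.6
```

```bash
python3 -c "
from h import *;wheel()"
```

```text
t 25.625 q 1.8799530401521318 8.163138347331717 r 0.06197699911193788 Ftan(resist) 6.72868864166652 Frad 3.1852851252708767 31.550551056861877 [ 0.61439221 -0.12642668  0.25449995]
```

Request:
apply_moves([
  {"dx": 0.002, "dy": -0.001, "dz": 0.0, "ax": 0.0, "ay": 0.0, "az": 0.0},
  {"dx": 0.004, "dy": -0.001, "dz": 0.0, "ax": 0.0, "ay": 0.0, "az": 0.0},
  {"dx": 0.004, "dy": -0.001, "dz": 0.0, "ax": 0.0, "ay": 0.0, "az": 0.0},
])

```text
time_s: 26.0
ee_pos: [0.6161, -0.1271, 0.2545]
tcp_rot: [0.002, 1.0, 0.001, -0.003]
force: [-7.0, 3.2, 9.7]
finger_gap: 0.249
gripper_force: 31.6
```

```bash
python3 -c "
from h import *;wheel()"
```

```text
t 26.0 q 1.9096970563464566 8.192882363526042 r 0.06202592779345041 Ftan(resist) 7.665970399607487 Frad 0.1788696936886186 31.58906489610672 [ 0.61611662 -0.12708207  0.25451049]
```

Request:
apply_moves([
  {"dx": 0.002, "dy": -0.001, "dz": 0.0, "ax": 0.0, "ay": 0.0, "az": 0.0},
  {"dx": 0.003, "dy": -0.002, "dz": 0.0, "ax": 0.0, "ay": 0.0, "az": 0.0},
  {"dx": 0.003, "dy": -0.002, "dz": 0.0, "ax": 0.0, "ay": 0.0, "az": 0.0},
])

```text
time_s: 26.38
ee_pos: [0.6175, -0.1277, 0.2545]
tcp_rot: [0.002, 1.0, 0.002, -0.003]
force: [-6.6, 5.1, 9.4]
finger_gap: 0.247
gripper_force: 31.6
```

```bash
python3 -c "
from h import *;wheel()"
```

```text
t 26.375 q 1.9344444887506675 8.217629795930254 r 0.062023909514843836 Ftan(resist) 8.099439411913247 Frad 1.912526602952375 31.61374568939209 [ 0.6175192  -0.12770555  0.25448006]
```

Request:
apply_moves([
  {"dx": 0.001, "dy": 0.0, "dz": 0.0, "ax": 0.0, "ay": 0.0, "az": 0.0},
  {"dx": 0.003, "dy": -0.001, "dz": 0.0, "ax": 0.0, "ay": 0.0, "az": 0.0},
  {"dx": 0.003, "dy": -0.001, "dz": 0.0, "ax": 0.0, "ay": 0.0, "az": 0.0},
])

```text
time_s: 26.75
ee_pos: [0.6189, -0.1283, 0.2545]
tcp_rot: [0.002, 1.0, 0.002, -0.003]
force: [-7.1, 5.2, 9.6]
finger_gap: 0.248
gripper_force: 31.6
```

```bash
python3 -c "
from h import *;wheel()"
```

```text
t 26.75 q 1.9581014738867673 8.241286781066353 r 0.062094131973377924 Ftan(resist) 8.655437055840137 Frad 1.574501206366004 31.637223958969116 [ 0.61887671 -0.12826894  0.25449632]
```

Request:
apply_moves([
  {"dx": 0.001, "dy": -0.001, "dz": 0.0, "ax": 0.0, "ay": 0.0, "az": 0.0},
  {"dx": 0.003, "dy": -0.002, "dz": 0.0, "ax": 0.0, "ay": 0.0, "az": 0.0},
  {"dx": 0.003, "dy": -0.002, "dz": 0.0, "ax": 0.0, "ay": 0.0, "az": 0.0},
])

```text
time_s: 27.12
ee_pos: [0.6208, -0.1292, 0.2545]
tcp_rot: [0.002, 1.0, 0.002, -0.003]
force: [-5.7, 5.0, 9.6]
finger_gap: 0.246
gripper_force: 31.6
```

```bash
python3 -c "
from h import *;wheel()"
```

```text
t 27.125 q 1.9930224684895457 8.276207775669132 r 0.062107670342226494 Ftan(resist) 7.42868908899555 Frad 1.7424518990400166 31.580429077148438 [ 0.62081577 -0.12923986  0.25451329]
```

Request:
apply_moves([
  {"dx": 0.001, "dy": 0.0, "dz": 0.0, "ax": 0.0, "ay": 0.0, "az": 0.0},
  {"dx": 0.002, "dy": -0.001, "dz": 0.0, "ax": 0.0, "ay": 0.0, "az": 0.0},
  {"dx": 0.002, "dy": -0.001, "dz": 0.0, "ax": 0.0, "ay": 0.0, "az": 0.0},
])

```text
time_s: 27.5
ee_pos: [0.6217, -0.1297, 0.2545]
tcp_rot: [0.002, 1.0, 0.002, -0.003]
force: [-5.8, 4.8, 9.3]
finger_gap: 0.25
gripper_force: 31.6
```

```bash
python3 -c "
from h import *;wheel()"
```

```text
t 27.5 q 2.0098518382917607 8.293037145471347 r 0.062134661369203883 Ftan(resist) 7.357708025594899 Frad 1.3660663893845995 31.58171832561493 [ 0.62174792 -0.12971398  0.25450006]
```

Request:
apply_moves([
  {"dx": 0.001, "dy": -0.001, "dz": 0.0, "ax": 0.0, "ay": 0.0, "az": 0.0},
  {"dx": 0.002, "dy": -0.001, "dz": 0.0, "ax": 0.0, "ay": 0.0, "az": 0.0},
  {"dx": 0.002, "dy": -0.001, "dz": 0.0, "ax": 0.0, "ay": 0.0, "az": 0.0},
])

```text
time_s: 27.88
ee_pos: [0.6226, -0.1302, 0.2545]
tcp_rot: [0.002, 1.0, 0.002, -0.003]
force: [-7.2, 4.0, 9.4]
finger_gap: 0.248
gripper_force: 31.6
```

```bash
python3 -c "
from h import *;wheel()"
```

```text
t 27.875 q 2.0258071569247145 8.3089924641043 r 0.06217242990613658 Ftan(resist) 8.266631347816116 Frad -0.13969863809801794 31.59406989812851 [ 0.62263059 -0.13016755  0.25451999]
```

Request:
apply_moves([
  {"dx": 0.001, "dy": -0.001, "dz": 0.0, "ax": 0.0, "ay": 0.0, "az": 0.0},
  {"dx": 0.003, "dy": -0.001, "dz": 0.0, "ax": 0.0, "ay": 0.0, "az": 0.0},
  {"dx": 0.003, "dy": -0.001, "dz": 0.0, "ax": 0.0, "ay": 0.0, "az": 0.0},
])

```text
time_s: 28.25
ee_pos: [0.6239, -0.1308, 0.2545]
tcp_rot: [0.002, 1.0, 0.002, -0.003]
force: [-8.7, 4.3, 8.4]
finger_gap: 0.253
gripper_force: 31.6
```

```bash
python3 -c "
from h import *;wheel()
c=manip.capture('side');cv2.imwrite('pics/s7.png',cv2.resize(c['color'][185:275,325:405,::-1],None,fx=6,fy=6,interpolation=cv2.INTER_CUBIC))"
```

```text
t 28.25 q 2.048662306551989 8.331847613731576 r 0.06221852795737077 Ftan(resist) 9.66872510683947 Frad -0.8353091106369899 31.647541522979736 [ 0.62387888 -0.13084904  0.25449833]
```

View pics/s7.png

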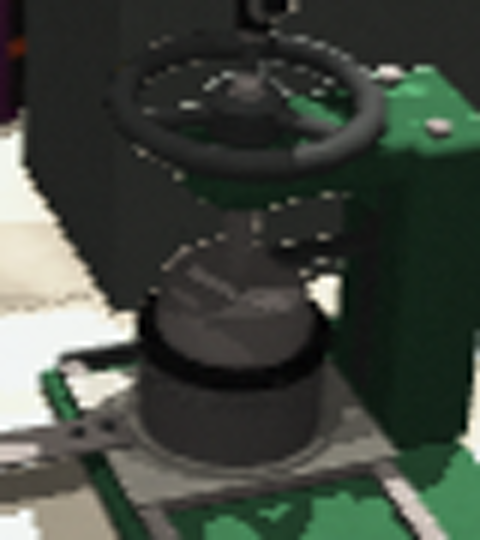

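The foot is bearing on the lid and the flange is nearly on the rim, level. I'll keep going in small steps until it turns solid.

Request:
apply_moves([
  {"dx": 0.001, "dy": -0.001, "dz": 0.0, "ax": 0.0, "ay": 0.0, "az": 0.0},
  {"dx": 0.002, "dy": -0.001, "dz": 0.0, "ax": 0.0, "ay": 0.0, "az": 0.0},
  {"dx": 0.002, "dy": -0.001, "dz": 0.0, "ax": 0.0, "ay": 0.0, "az": 0.0},
])

```text
time_s: 28.68
ee_pos: [0.6247, -0.1313, 0.2545]
tcp_rot: [0.002, 1.0, 0.002, -0.003]
force: [-8.4, 4.0, 10.6]
finger_gap: 0.253
gripper_force: 31.7
```

```bash
python3 -c "
from h import *;wheel()"
```

```text
t 28.675 q 2.0637938271508025 8.34697913433039 r 0.062249884439916824 Ftan(resist) 9.255371064678645 Frad -1.0198396852776188 31.652207672595978 [ 0.62469756 -0.13131544  0.25447421]
```

Request:
apply_moves([
  {"dx": 0.001, "dy": -0.001, "dz": 0.0, "ax": 0.0, "ay": 0.0, "az": 0.0},
  {"dx": 0.002, "dy": -0.001, "dz": 0.0, "ax": 0.0, "ay": 0.0, "az": 0.0},
  {"dx": 0.002, "dy": -0.001, "dz": 0.0, "ax": 0.0, "ay": 0.0, "az": 0.0},
])

```text
time_s: 29.05
ee_pos: [0.6256, -0.1318, 0.2545]
tcp_rot: [0.002, 1.0, 0.002, -0.004]
force: [-7.6, 4.1, 10.5]
finger_gap: 0.253
gripper_force: 31.7
```

```bash
python3 -c "
from h import *;wheel()"
```

```text
t 29.05 q 2.0800229052634003 8.363208212442986 r 0.062265661842217115 Ftan(resist) 8.62381562611218 Frad -0.7553491486009623 31.655134856700897 [ 0.6255584  -0.13184465  0.25449841]
```

Request:
apply_moves([
  {"dx": 0.002, "dy": -0.001, "dz": 0.0, "ax": 0.0, "ay": 0.0, "az": 0.0},
  {"dx": 0.003, "dy": -0.002, "dz": 0.0, "ax": 0.0, "ay": 0.0, "az": 0.0},
  {"dx": 0.003, "dy": -0.002, "dz": 0.0, "ax": 0.0, "ay": 0.0, "az": 0.0},
])

```text
time_s: 29.42
ee_pos: [0.6269, -0.1327, 0.2545]
tcp_rot: [0.002, 1.0, 0.002, -0.004]
force: [-9.0, 5.5, 10.7]
finger_gap: 0.248
gripper_force: 31.7
```

```bash
python3 -c "
from h import *;wheel()"
```

```text
t 29.425 q 2.1056870666981724 8.388872373877758 r 0.06230262772128462 Ftan(resist) 10.523401512472917 Frad -0.5405730113363989 31.668647825717926 [ 0.62690908 -0.13270021  0.2544793 ]
```

Request:
apply_moves([
  {"dx": 0.001, "dy": -0.001, "dz": 0.0, "ax": 0.0, "ay": 0.0, "az": 0.0},
  {"dx": 0.002, "dy": -0.001, "dz": 0.0, "ax": 0.0, "ay": 0.0, "az": 0.0},
  {"dx": 0.002, "dy": -0.001, "dz": 0.0, "ax": 0.0, "ay": 0.0, "az": 0.0},
])

```text
time_s: 29.8
ee_pos: [0.6285, -0.1337, 0.2545]
tcp_rot: [0.002, 1.0, 0.001, -0.003]
force: [-7.6, 3.0, 9.6]
finger_gap: 0.249
gripper_force: 31.6
```

```bash
python3 -c "
from h import *;wheel()"
```

```text
t 29.8 q 2.135426889391849 8.418612196571434 r 0.062382406915321785 Ftan(resist) 7.922230327849525 Frad -2.0365804207608598 31.591790914535522 [ 0.62846893 -0.13370545  0.25448245]
```

Request:
apply_moves([
  {"dx": 0.001, "dy": -0.001, "dz": 0.0, "ax": 0.0, "ay": 0.0, "az": 0.0},
  {"dx": 0.002, "dy": -0.002, "dz": 0.0, "ax": 0.0, "ay": 0.0, "az": 0.0},
  {"dx": 0.002, "dy": -0.002, "dz": 0.0, "ax": 0.0, "ay": 0.0, "az": 0.0},
])

```text
time_s: 30.18
ee_pos: [0.6295, -0.1345, 0.2545]
tcp_rot: [0.002, 1.0, 0.002, -0.003]
force: [-8.1, 4.5, 9.7]
finger_gap: 0.249
gripper_force: 31.6
```

```bash
python3 -c "
from h import *;wheel()"
```

```text
t 30.175 q 2.155739966960651 8.438925274140237 r 0.06239615268841222 Ftan(resist) 9.208571492945772 Frad -1.3115026362085007 31.590722501277924 [ 0.62949327 -0.13445175  0.25448873]
```

Request:
apply_moves([
  {"dx": 0.001, "dy": -0.001, "dz": 0.0, "ax": 0.0, "ay": 0.0, "az": 0.0},
  {"dx": 0.002, "dy": -0.001, "dz": 0.0, "ax": 0.0, "ay": 0.0, "az": 0.0},
  {"dx": 0.002, "dy": -0.001, "dz": 0.0, "ax": 0.0, "ay": 0.0, "az": 0.0},
])

```text
time_s: 30.55
ee_pos: [0.6302, -0.135, 0.2545]
tcp_rot: [0.002, 1.0, 0.002, -0.003]
force: [-7.9, 5.2, 10.0]
finger_gap: 0.248
gripper_force: 31.6
```

```bash
python3 -c "
from h import *;wheel()
np.set_printoptions(precision=4,suppress=True)
c=manip.capture('side')
K=proj([*(.5917,-.1841),.0805],c);print(K)
# vertical profile through the near side of the tub in the side camera
g=c['color'].mean(2)
for u in (352,358,364,370,376):
  print(u,[int(v) for v in g[236:268,u]])
o=-np.array(c['R']).T@np.array(c['t']);d=o[:2]-np.array([.5917,-.1841]);d/=np.linalg.norm(d)
for r,z in((.052,.081),(.052,.076),(.05,.076),(.05,.024)):print(r,z,proj([.5917+d[0]*r,-.1841+d[1]*r,z],c))"
```

```text
t 30.55 q 2.1705377842851443 8.453723091464731 r 0.06242598527424614 Ftan(resist) 9.425906895449073 Frad -0.7356811678510479 31.599438786506653 [ 0.63024221 -0.13499295  0.2545106 ]
[363.3938 239.1765]
352 [45, 58, 57, 56, 49, 44, 19, 12, 9, 10, 10, 24, 35, 40, 40, 39, 40, 39, 38, 40, 40, 40, 40, 51, 80, 70, 81, 98, 120, 120, 122, 121]
358 [55, 54, 54, 59, 67, 66, 63, 65, 59, 36, 9, 11, 8, 17, 42, 45, 45, 42, 41, 42, 41, 41, 43, 40, 42, 45, 83, 74, 85, 122, 122, 64]
364 [72, 72, 65, 56, 55, 55, 65, 66, 64, 59, 39, 11, 9, 9, 22, 40, 39, 40, 42, 40, 42, 41, 42, 41, 42, 41, 45, 89, 76, 111, 64, 56]
370 [85, 64, 53, 54, 54, 55, 55, 53, 52, 47, 14, 10, 10, 11, 35, 38, 39, 40, 39, 39, 39, 39, 39, 39, 39, 41, 77, 71, 86, 58, 52, 32]
376 [39, 47, 46, 38, 33, 29, 19, 12, 6, 6, 3, 16, 30, 34, 36, 34, 35, 33, 34, 33, 33, 33, 39, 70, 95, 68, 113, 117, 55, 52, 30, 45]
0.052 0.081 [362.8186 248.8704]
0.052 0.076 [362.7384 250.221 ]
0.05 0.076 [362.7618 249.8274]
0.05 0.024 [361.9476 263.5492]
```

Request:
apply_moves([
  {"dx": 0.001, "dy": -0.001, "dz": 0.0, "ax": 0.0, "ay": 0.0, "az": 0.0},
  {"dx": 0.002, "dy": -0.002, "dz": 0.0, "ax": 0.0, "ay": 0.0, "az": 0.0},
  {"dx": 0.002, "dy": -0.002, "dz": 0.0, "ax": 0.0, "ay": 0.0, "az": 0.0},
])

```text
time_s: 30.98
ee_pos: [0.6312, -0.1357, 0.2545]
tcp_rot: [0.002, 1.0, 0.002, -0.003]
force: [-9.0, 4.3, 10.3]
finger_gap: 0.247
gripper_force: 31.6
```

```bash
python3 -c "
from h import *;wheel()"
```

```text
t 30.975 q 2.1898004119200554 8.472985719099642 r 0.06244353476966728 Ftan(resist) 9.70192031682803 Frad -2.319950983719578 31.60042494535446 [ 0.63119203 -0.13573085  0.25447343]
```

Request:
apply_moves([
  {"dx": 0.001, "dy": -0.001, "dz": 0.0, "ax": 0.0, "ay": 0.0, "az": 0.0},
  {"dx": 0.002, "dy": -0.002, "dz": 0.0, "ax": 0.0, "ay": 0.0, "az": 0.0},
  {"dx": 0.002, "dy": -0.002, "dz": 0.0, "ax": 0.0, "ay": 0.0, "az": 0.0},
])

```text
time_s: 31.35
ee_pos: [0.6321, -0.1365, 0.2545]
tcp_rot: [0.002, 1.0, 0.002, -0.004]
force: [-7.6, 5.3, 10.0]
finger_gap: 0.247
gripper_force: 31.6
```

```bash
python3 -c "
from h import *;wheel()"
```

```text
t 31.35 q 2.209218129867373 8.49240343704696 r 0.0624452603395094 Ftan(resist) 9.240776608892483 Frad -0.9255238041805836 31.636950373649597 [ 0.63212486 -0.13650545  0.2544832 ]
```

Request:
apply_moves([
  {"dx": 0.001, "dy": -0.001, "dz": 0.0, "ax": 0.0, "ay": 0.0, "az": 0.0},
  {"dx": 0.002, "dy": -0.002, "dz": 0.0, "ax": 0.0, "ay": 0.0, "az": 0.0},
  {"dx": 0.002, "dy": -0.002, "dz": 0.0, "ax": 0.0, "ay": 0.0, "az": 0.0},
])

```text
time_s: 31.72
ee_pos: [0.6331, -0.1372, 0.2545]
tcp_rot: [0.002, 1.0, 0.002, -0.004]
force: [-8.4, 5.2, 10.1]
finger_gap: 0.244
gripper_force: 31.7
```

```bash
python3 -c "
from h import *;wheel()
A=np.array([(.6125,-.1255),(.6492,-.2109),(.5606,-.2378),(.5414,-.1497),(.5568,-.1342),(.5758,-.125),(.5883,-.1228),(.6018,-.1233),(.6144,-.1264),(.6321,-.1365)])
r=least_squares(lambda p:np.hypot(A[:,0]-p[0],A[:,1]-p[1])-.062,[.59,-.184]);print(r.x,r.fun*1e3)
d=np.array(manip.read_state()['ee_pos'][:2])-r.x;print('q refit',np.arctan2(d[1],-d[0])+2*np.pi-(-.0657)*-1, np.arctan2(d[1],-d[0])+2*np.pi+.0657*-1)"
```

```text
t 31.725 q 2.2283499233347044 8.51153523051429 r 0.06250088908258285 Ftan(resist) 9.74111622019038 Frad -1.658591226400557 31.70353353023529 [ 0.63306479 -0.13724581  0.25450707]
[ 0.59288389 -0.18458552] [ 0.25664842  0.16072372  0.24171212  0.18995837 -0.02623064 -0.01376233
 -0.04467269 -0.06929754  0.03625985  0.0493365 ]
q refit 8.49206573947594 8.49206573947594
```

Resistance has sat at about 9.5 N, so the pads may be slipping along the handle. I'll release and check the wheel's real angle.

Request:
apply_moves([
  {"dx": 0.0, "dy": 0.0, "dz": 0.0, "ax": 0.0, "ay": 0.0, "az": 0.0},
  {"dx": 0.0, "dy": 0.0, "dz": 0.0, "ax": 0.0, "ay": 0.0, "az": 0.0},
  {"dx": 0.0, "dy": 0.0, "dz": 0.08, "ax": 0.0, "ay": 0.0, "az": 0.0},
  {"dx": 0.02, "dy": 0.0, "dz": 0.18, "ax": 0.0, "ay": 0.0, "az": 0.0},
  {"dx": 0.04, "dy": 0.0, "dz": 0.2, "ax": 0.0, "ay": 0.0, "az": 0.0},
], jaw=0.6)

```text
time_s: 32.35
ee_pos: [0.658, -0.1401, 0.3589]
tcp_rot: [0.002, 1.0, -0.001, 0.003]
force: [0.3, -0.4, -0.0]
finger_gap: 0.6
gripper_force: 0.0
```

```bash
python3 -c "
from h import *
np.set_printoptions(precision=4,suppress=True)
s=manip.read_state();print(s['ee_pos'],s['time_s'])
c=manip.capture('wrist');e=manip.capture('scene');d=manip.capture('side')
P=(.5917,-.1841,-.0657)
for k in(c,e,d):
  for r in manip.place_of(k,'wheel_handle')[:1]:
    X=atz(r['position'],k,.249);print(r['position'],r['conf'],X,'pred',proj([.6331,-.1372,.249],k),'handle if q=8.2',proj([*__import__('arc').pos(8.2),.249],k))
g=c['color'];u,v=[int(x) for x in proj([.631,-.137,.272],c)];print(u,v)
o=cv2.resize(g[max(0,v-70):v+70,u-90:u+90,::-1],None,fx=4,fy=4,interpolation=cv2.INTER_CUBIC)
for q,col in((8.2,(0,0,255)),(8.35,(0,255,255)),(8.5,(0,255,0))):
  x,y=__import__('arc').pos(q)
  pts=np.array([(proj([x+.0017+.011*np.cos(t),y-.0012+.011*np.sin(t),.272],c)-[u-90,max(0,v-70)]+.5)*4 for t in np.linspace(0,6.28,40)]).astype(int)
  cv2.polylines(o,[pts],True,col,1)
cv2.imwrite('pics/h8.png',o)"
```

```text
[ 0.658  -0.1401  0.3589] 32.35
[331.9, 162.4] 0.9 [ 0.6193 -0.1298  0.249 ] pred [323.0845 178.4949] handle if q=8.2 [334.9062 159.0359]
[380.0, 182.8] 0.63 [ 0.6273 -0.1257  0.249 ] pred [384.6276 183.9042] handle if q=8.2 [377.9878 185.182 ]
[365.7, 185.2] 0.62 [ 0.6086 -0.1456  0.249 ] pred [371.7391 182.8099] handle if q=8.2 [365.4372 182.2838]
323 181
```

View pics/h8.png

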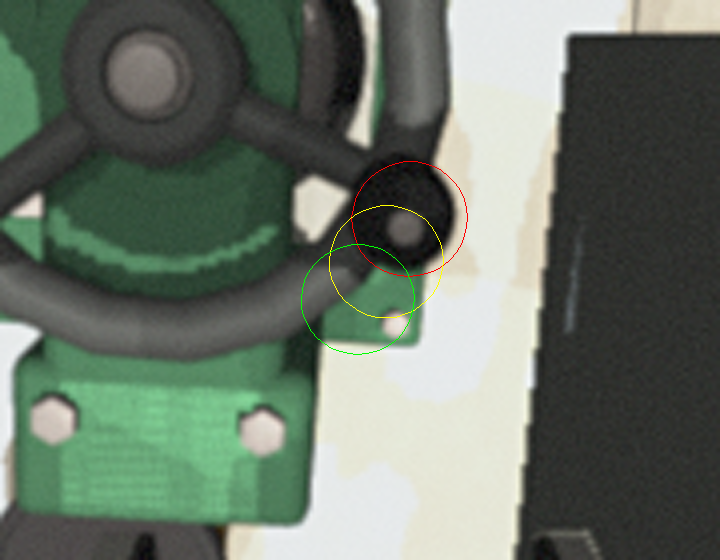

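The pin is at crop (405,228), so the wheel is really at q≈8.22. That matches the computed home angle of 8.20: the wheel went solid and the pads slipped. The lid is home, so I'll regrip harder and wind back.

Request:
apply_moves([
  {"dx": -0.04, "dy": 0.012, "dz": 0.0, "ax": 0.0, "ay": 0.0, "az": 0.0},
  {"dx": -0.078, "dy": 0.024, "dz": 0.0, "ax": 0.0, "ay": 0.0, "az": 0.0},
  {"dx": -0.078, "dy": 0.024, "dz": 0.0, "ax": 0.0, "ay": 0.0, "az": 0.0},
  {"dx": -0.078, "dy": 0.024, "dz": 0.0, "ax": 0.0, "ay": 0.0, "az": 0.0},
])

```text
time_s: 33.15
ee_pos: [0.6172, -0.1273, 0.3534]
tcp_rot: [0.002, 1.0, 0.0, -0.0]
force: [0.0, 0.1, -0.5]
finger_gap: 0.603
gripper_force: 0.0
```

```bash
python3 -c "
from h import *
np.set_printoptions(precision=4,suppress=True)
E=[]
for i in range(5):
  c=manip.capture('wrist');E.append(manip.read_state()['ee_pos'])
print(np.mean(E,0),np.std(E,0),manip.read_state()['time_s'],__import__('arc').pos(8.22))
for r in manip.place_of(c,'wheel_handle')[:1]:print(r['position'],atz(r['position'],c,.249)-[.0017,-.0012,0])
"; python3 arc.py 8.22 -.3333333 5
```

```text
[ 0.6175 -0.1274  0.3537] [0.0001 0.     0.0001] 33.4 [ 0.6176 -0.1278]
[315.2, 211.5] [ 0.6183 -0.13    0.249 ]
q 8.220->6.553 [(-0.04, 0.011), (-0.081, 0.008), (-0.119, -0.008), (-0.149, -0.036), (-0.169, -0.072)]
q 6.553->4.887 [(-0.007, -0.041), (-0.0, -0.081), (0.019, -0.117), (0.05, -0.145), (0.088, -0.161)]
q 4.887->3.220 [(0.041, -0.003), (0.081, 0.008), (0.115, 0.031), (0.14, 0.063), (0.152, 0.103)]
q 3.220->1.553 [(-0.001, 0.041), (-0.015, 0.08), (-0.041, 0.111), (-0.077, 0.133), (-0.117, 0.142)]
q 1.553->-0.113 [(-0.041, -0.005), (-0.078, -0.023), (-0.107, -0.052), (-0.125, -0.089), (-0.13, -0.13)]
```

Request:
apply_moves([
  {"dx": 0.0, "dy": -0.002, "dz": -0.1, "ax": 0.0, "ay": 0.0, "az": 0.0},
  {"dx": 0.0, "dy": -0.002, "dz": -0.17, "ax": 0.0, "ay": 0.0, "az": 0.0},
  {"dx": 0.0, "dy": -0.002, "dz": -0.2, "ax": 0.0, "ay": 0.0, "az": 0.0},
  {"dx": 0.0, "dy": -0.002, "dz": -0.2, "ax": 0.0, "ay": 0.0, "az": 0.0},
])

```text
time_s: 33.95
ee_pos: [0.6168, -0.1282, 0.2533]
tcp_rot: [0.002, 1.0, 0.0, -0.001]
force: [0.7, -0.4, -0.1]
finger_gap: 0.599
gripper_force: 0.0
```

Request:
apply_moves([
  {"dx": 0.0, "dy": 0.0, "dz": 0.0, "ax": 0.0, "ay": 0.0, "az": 0.0},
  {"dx": 0.0, "dy": 0.0, "dz": 0.0, "ax": 0.0, "ay": 0.0, "az": 0.0},
  {"dx": 0.0, "dy": 0.0, "dz": 0.0, "ax": 0.0, "ay": 0.0, "az": 0.0},
  {"dx": 0.0, "dy": 0.0, "dz": 0.0, "ax": 0.0, "ay": 0.0, "az": 0.0},
], jaw=0.0, squeeze=60)

```text
time_s: 34.45
ee_pos: [0.6185, -0.1285, 0.2568]
tcp_rot: [0.002, 1.0, -0.0, 0.002]
force: [0.0, 0.3, 5.9]
finger_gap: 0.241
gripper_force: 58.6
```

Request:
apply_moves([
  {"dx": -0.02, "dy": 0.005, "dz": 0.003, "ax": 0.0, "ay": 0.0, "az": 0.0},
  {"dx": -0.04, "dy": 0.01, "dz": 0.003, "ax": 0.0, "ay": 0.0, "az": 0.0},
  {"dx": -0.081, "dy": 0.007, "dz": 0.003, "ax": 0.0, "ay": 0.0, "az": 0.0},
  {"dx": -0.118, "dy": -0.009, "dz": 0.003, "ax": 0.0, "ay": 0.0, "az": 0.0},
  {"dx": -0.148, "dy": -0.036, "dz": 0.003, "ax": 0.0, "ay": 0.0, "az": 0.0},
])

```text
time_s: 35.08
ee_pos: [0.5433, -0.1462, 0.2569]
tcp_rot: [0.001, 1.0, 0.0, 0.001]
force: [6.2, -0.4, 1.2]
finger_gap: 0.24
gripper_force: 59.9
```

```bash
python3 -c "
from h import *;wheel()"; python3 arc.py 6.887 -.3333333 4;python3 arc.py .22 -.0667 1
```

```text
t 35.075 q 0.599388047234309 6.882573354413895 r 0.06149253539924858 Ftan(resist) -3.471600372041317 Frad -5.108586943882467 59.93654251098633 [ 0.54331383 -0.14615121  0.2568629 ]
q 6.887->5.220 [(-0.02, -0.036), (-0.027, -0.077), (-0.02, -0.117), (-0.0, -0.153), (0.03, -0.181)]
q 5.220->3.554 [(0.038, -0.016), (0.079, -0.019), (0.119, -0.009), (0.153, 0.014), (0.177, 0.047)]
q 3.554->1.887 [(0.013, 0.039), (0.012, 0.08), (-0.003, 0.119), (-0.029, 0.151), (-0.064, 0.172)]
q 1.887->0.220 [(-0.04, 0.009), (-0.081, 0.004), (-0.118, -0.014), (-0.147, -0.043), (-0.165, -0.08)]
q 0.220->-0.113 [(-0.002, -0.008), (-0.004, -0.016), (-0.005, -0.024), (-0.005, -0.033), (-0.005, -0.041)]
```

Good tracking, with 3.5 N resistance. I'll continue unwinding.

Request:
apply_moves([
  {"dx": -0.019, "dy": -0.036, "dz": 0.0, "ax": 0.0, "ay": 0.0, "az": 0.0},
  {"dx": -0.025, "dy": -0.077, "dz": 0.0, "ax": 0.0, "ay": 0.0, "az": 0.0},
  {"dx": -0.018, "dy": -0.117, "dz": 0.0, "ax": 0.0, "ay": 0.0, "az": 0.0},
  {"dx": 0.002, "dy": -0.152, "dz": 0.0, "ax": 0.0, "ay": 0.0, "az": 0.0},
  {"dx": 0.031, "dy": -0.179, "dz": 0.0, "ax": 0.0, "ay": 0.0, "az": 0.0},
])

```text
time_s: 35.7
ee_pos: [0.5583, -0.2368, 0.2568]
tcp_rot: [0.003, 1.0, 0.001, -0.0]
force: [1.5, 9.9, 8.3]
finger_gap: 0.238
gripper_force: 60.6
```

Request:
apply_moves([
  {"dx": 0.038, "dy": -0.016, "dz": 0.0, "ax": 0.0, "ay": 0.0, "az": 0.0},
  {"dx": 0.079, "dy": -0.019, "dz": 0.0, "ax": 0.0, "ay": 0.0, "az": 0.0},
  {"dx": 0.118, "dy": -0.009, "dz": 0.0, "ax": 0.0, "ay": 0.0, "az": 0.0},
  {"dx": 0.152, "dy": 0.014, "dz": 0.0, "ax": 0.0, "ay": 0.0, "az": 0.0},
  {"dx": 0.176, "dy": 0.047, "dz": 0.0, "ax": 0.0, "ay": 0.0, "az": 0.0},
])

```text
time_s: 36.33
ee_pos: [0.6459, -0.2157, 0.2568]
tcp_rot: [0.003, 1.0, -0.002, -0.001]
force: [-6.2, -1.8, 9.1]
finger_gap: 0.24
gripper_force: 60.7
```

Request:
apply_moves([
  {"dx": 0.013, "dy": 0.039, "dz": 0.0, "ax": 0.0, "ay": 0.0, "az": 0.0},
  {"dx": 0.012, "dy": 0.079, "dz": 0.0, "ax": 0.0, "ay": 0.0, "az": 0.0},
  {"dx": -0.003, "dy": 0.118, "dz": 0.0, "ax": 0.0, "ay": 0.0, "az": 0.0},
  {"dx": -0.029, "dy": 0.15, "dz": 0.0, "ax": 0.0, "ay": 0.0, "az": 0.0},
  {"dx": -0.064, "dy": 0.171, "dz": 0.0, "ax": 0.0, "ay": 0.0, "az": 0.0},
])

```text
time_s: 36.95
ee_pos: [0.6166, -0.1276, 0.2568]
tcp_rot: [0.002, 1.0, -0.001, 0.003]
force: [4.2, -1.4, 4.6]
finger_gap: 0.236
gripper_force: 60.3
```

```bash
python3 -c "
from h import *;wheel()"
```

```text
t 36.95 q 1.9205469601560616 8.203732267335647 r 0.06171360575220245 Ftan(resist) -4.424625326861796 Frad 0.46300752853356075 60.26317834854126 [ 0.61660775 -0.12763609  0.25681113]
```

Request:
apply_moves([
  {"dx": -0.04, "dy": 0.009, "dz": 0.0, "ax": 0.0, "ay": 0.0, "az": 0.0},
  {"dx": -0.081, "dy": 0.004, "dz": 0.0, "ax": 0.0, "ay": 0.0, "az": 0.0},
  {"dx": -0.118, "dy": -0.014, "dz": 0.0, "ax": 0.0, "ay": 0.0, "az": 0.0},
  {"dx": -0.147, "dy": -0.043, "dz": 0.0, "ax": 0.0, "ay": 0.0, "az": 0.0},
  {"dx": -0.164, "dy": -0.08, "dz": 0.0, "ax": 0.0, "ay": 0.0, "az": 0.0},
])

```text
time_s: 37.58
ee_pos: [0.5324, -0.1676, 0.2568]
tcp_rot: [0.002, 1.0, 0.0, 0.001]
force: [5.0, 2.5, 4.8]
finger_gap: 0.237
gripper_force: 60.4
```

Request:
apply_moves([
  {"dx": -0.001, "dy": -0.008, "dz": 0.0, "ax": 0.0, "ay": 0.0, "az": 0.0},
  {"dx": -0.002, "dy": -0.016, "dz": 0.0, "ax": 0.0, "ay": 0.0, "az": 0.0},
  {"dx": -0.003, "dy": -0.024, "dz": 0.0, "ax": 0.0, "ay": 0.0, "az": 0.0},
  {"dx": -0.003, "dy": -0.028, "dz": 0.0, "ax": 0.0, "ay": 0.0, "az": 0.0},
  {"dx": -0.003, "dy": -0.028, "dz": 0.0, "ax": 0.0, "ay": 0.0, "az": 0.0},
])

```text
time_s: 38.2
ee_pos: [0.5303, -0.1807, 0.2568]
tcp_rot: [0.002, 1.0, 0.001, -0.001]
force: [-2.8, 7.6, 10.7]
finger_gap: 0.238
gripper_force: 60.9
```

```bash
python3 -c "
from h import *;wheel()"
```

```text
t 38.2 q -0.01002944842627463 6.273155858753311 r 0.06147197909583685 Ftan(resist) -7.400988723685403 Frad 3.2370700454468904 60.92698395252228 [ 0.53032325 -0.18067959  0.25676185]
```

Request:
apply_moves([
  {"dx": 0.0, "dy": -0.003, "dz": 0.0, "ax": 0.0, "ay": 0.0, "az": 0.0},
  {"dx": 0.0, "dy": -0.003, "dz": 0.0, "ax": 0.0, "ay": 0.0, "az": 0.0},
])

```text
time_s: 38.45
ee_pos: [0.5303, -0.1808, 0.2568]
tcp_rot: [0.002, 1.0, 0.003, -0.001]
force: [-2.6, 11.3, 10.8]
finger_gap: 0.243
gripper_force: 61.0
```

```bash
python3 -c "
from h import *;wheel()"
```

```text
t 38.45 q -0.012321936434654186 6.270863370744932 r 0.06144051924800796 Ftan(resist) -11.100573669664145 Frad 3.2270706571640684 61.048221588134766 [ 0.53034699 -0.18082198  0.25678893]
```

The wheel is solid at its top stop. I'll ease off, release, retreat upwards and check.

Request:
apply_moves([
  {"dx": 0.0, "dy": 0.004, "dz": 0.003, "ax": 0.0, "ay": 0.0, "az": 0.0},
  {"dx": 0.0, "dy": 0.004, "dz": 0.003, "ax": 0.0, "ay": 0.0, "az": 0.0},
])

```text
time_s: 38.7
ee_pos: [0.5303, -0.1806, 0.2569]
tcp_rot: [0.002, 1.0, 0.001, -0.001]
force: [-2.1, 4.4, 4.4]
finger_gap: 0.241
gripper_force: 60.2
```

Request:
apply_moves([
  {"dx": 0.0, "dy": 0.0, "dz": 0.0, "ax": 0.0, "ay": 0.0, "az": 0.0},
  {"dx": 0.0, "dy": 0.0, "dz": 0.0, "ax": 0.0, "ay": 0.0, "az": 0.0},
  {"dx": 0.0, "dy": 0.0, "dz": 0.06, "ax": 0.0, "ay": 0.0, "az": 0.0},
  {"dx": 0.0, "dy": 0.0, "dz": 0.16, "ax": 0.0, "ay": 0.0, "az": 0.0},
  {"dx": -0.06, "dy": 0.0, "dz": 0.24, "ax": 0.0, "ay": 0.0, "az": 0.0},
], jaw=0.6)

```text
time_s: 39.33
ee_pos: [0.5019, -0.181, 0.3784]
tcp_rot: [0.002, 1.0, -0.0, 0.0]
force: [0.4, 0.1, -0.2]
finger_gap: 0.603
gripper_force: 0.0
```

Request:
apply_moves([
  {"dx": -0.1, "dy": 0.1, "dz": 0.0, "ax": 0.0, "ay": 0.0, "az": 0.0},
  {"dx": -0.16, "dy": 0.2, "dz": 0.0, "ax": 0.0, "ay": 0.0, "az": 0.0},
  {"dx": -0.16, "dy": 0.3, "dz": 0.0, "ax": 0.0, "ay": 0.0, "az": 0.0},
  {"dx": -0.16, "dy": 0.3, "dz": 0.0, "ax": 0.0, "ay": 0.0, "az": 0.0},
])

```text
time_s: 39.83
ee_pos: [0.4206, -0.0281, 0.3775]
tcp_rot: [-0.001, 1.0, -0.0, 0.001]
force: [0.8, -0.7, -0.2]
finger_gap: 0.603
gripper_force: 0.0
```

```bash
python3 -c "
from h import *
d=manip.capture('side');e=manip.capture('scene')
a=cv2.resize(d['color'][170:310,310:415],(390,520),interpolation=cv2.INTER_CUBIC)
b=cv2.resize(e['color'][180:320,340:445],(390,520),interpolation=cv2.INTER_CUBIC)
cv2.imwrite('pics/f9.png',np.hstack([a,b])[:,:,::-1])
s=manip.read_state();print(s['time_s'],s['ee_pos'],s['force'])
print([(r['position'],r['conf']) for r in manip.place_of(e,'lid')[:3]])
g=d['color'].mean(2)
for u in(358,364,370):print([int(v) for v in g[236:268,u]])
o=-np.array(d['R']).T@np.array(d['t']);D=o[:2]-np.array([.5917,-.1841]);D/=np.linalg.norm(D)
print([proj([.5917+D[0]*.052,-.1841+D[1]*.052,z],d)[1] for z in(.087,.082,.081,.076)])"
```

```text
39.925 [ 0.42122021 -0.03050025  0.37723353] [ 0.61174479 -1.03098156 -0.44089129]
[([230.5, 162.0], 0.59), ([382.1, 242.4], 0.57)]
[7, 3, 5, 4, 3, 6, 4, 6, 5, 8, 9, 10, 7, 19, 42, 44, 46, 42, 43, 42, 43, 41, 42, 42, 41, 45, 83, 74, 84, 123, 121, 65]
[5, 7, 7, 6, 5, 10, 8, 6, 4, 6, 9, 14, 10, 8, 22, 39, 38, 39, 40, 41, 41, 41, 42, 41, 41, 42, 44, 90, 76, 112, 64, 55]
[5, 5, 4, 6, 6, 5, 4, 6, 6, 5, 8, 7, 9, 9, 35, 40, 36, 40, 39, 39, 39, 38, 39, 37, 38, 41, 76, 72, 87, 58, 52, 33]
[np.float64(247.24249653996267), np.float64(248.59960944661458), np.float64(248.87038241001127), np.float64(250.22101336114326)]
```

View pics/f9.png

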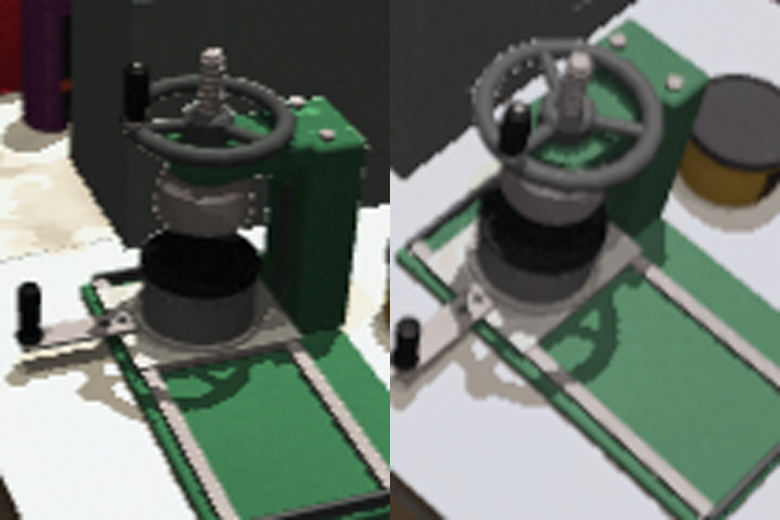

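The foot is back at the top. The lid's flange edge stayed at row ~250, which matches fully home (a loose lid would show at ~248.6), and it is level. Handing in.

```bash
python3 -c "
from plant import manip
print(manip.hand_in())"
```

```text
the job is handed in; nothing more can be done
None
```

The job is handed in: the lid is pressed home and level on the tub under the foot, the shuttle is against its stop, and the wheel is back at its top stop. The result was not shown. The gripper slipped on the wheel handle at about 10 N once the wheel went solid, below the 18 N crush limit.

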